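# Refit the bezel and control knob on a hob valve and hold it pressed in

### The job

One valve spindle of the gas hob is bare: pass the loose steel bezel ring over it so that it lies flat on the hob's top plate, then turn the loose knob until its D-shaped hole matches the flat of the spindle and push it fully home. Push the knob on down against the valve's spring to the bottom of its travel, without turning the valve, and finish while still holding it pressed in: do not let go. Leave everything else on the table where it lies.

Things in the scene. Friction and masses are not known exactly. Their poses are not given: they have to be found in the camera images.
- hob: fixed two-burner gas hob, steel top plate 510 x 290 mm, top face 65 mm above the table. Origin: on the table, midway between its two valves; x to its back, y to its left. Plate: x -60 to 450, y -145 to 145 mm. Black pan supports from x = 70 mm back, 43 mm above the plate. The valve at y = +60 mm has its bezel and knob (same as the loose ones, top 51 mm above the plate); that at y = -60 mm is bare
- spindle_top (a point): centre of the upper end of the bare brass spindle, an upright D-section rod 10 mm in diameter with one flat, 1.5 mm from the rod's axis, along its whole length. At rest 30 mm above the plate. z up along the rod, x level, out of the flat: the way the flat faces. The last 1 mm of the round side is stepped in by 0.5 mm
- spindle_mark (a point): point 15 mm out from spindle_top along the direction in which the flat faces (moves with the spindle)
- spindle (a joint): how far the bare spindle is pushed in, m: 0 at rest, 0.006 at the bottom stop; spring force 5 N at the start of the travel, 10 N at the bottom
- valve (a joint): angle of the bare valve in the hob, rad, seen from above counterclockwise positive: 0 when the flat faces the hob's back. Left at some setting between -0.5 and 0.5; turning it takes 0.3 N m
- valve_mark (a point): point 30 mm out from the valve's axis at the plate's top face, in the direction in which the flat faces; turns with the valve but does not go down with the spindle
- bezel: loose flat steel ring, outer diameter 46 mm, hole 14 mm, 8 mm high, 35 g, lying on the table. Origin: centre of its underside, z along its axis
- knob: loose black metal cooker knob, 35 mm high, 120 g, standing on the table, hole down. Origin: centre of its underside; z up, x to its pointer. Round skirt 44 mm in diameter, z = 0 to 17 mm; on it a grip bar 14 mm wide (y), x = -20 to 20, z = 17 to 35 mm, with a pointed nose to x = 26 mm and a thin white line on top. The pointer must point the way the spindle's flat faces (the opposite way does not go on)
- knob_bore (a point): centre of the closed upper end of the knob's D-shaped hole, 14 mm above the knob's origin. The hole opens in the underside: 11 mm in diameter, its flat 2 mm from the axis on the pointer's side, mouth chamfered by 0.8 mm. Home, this point meets spindle_top: the knob's underside is then 16 mm above the plate at rest, 10 mm with the spindle at its stop (2 mm clear of the bezel)
- knob_mark (a point): point 15 mm from knob_bore towards the pointer; meets spindle_mark when the knob is home
- level: chrome torpedo level 230 x 26 x 46 mm standing on its edge left of the hob; leave alone. Origin: centre of its underside, x along it
- runner_a: white plastic drawer runner 350 x 38 x 13 mm lying on the right; leave alone. Origin: centre of its underside, x along it
- runner_b: the other drawer runner, the same, further right; leave alone
- hexkey: steel L-shaped hex key 6 mm thick, long leg 100 mm along x, short leg 34 mm towards +y at its +x end, lying in front of the hob's right corner; leave alone. Origin: middle of the long leg, on the table
- jar: closed glass jar with steel twist cap, 64 mm in diameter, 78 mm high, on the right; leave alone. Origin: centre of its underside
- driver: screwdriver 200 mm long lying along x, thick grey handle towards the robot, on the right; leave alone. Origin: on the table under its middle

How it is judged:
By the outcome, as a careful person would: the job done as asked, in the order asked, and still so for the second after the job is handed in, while the arm keeps its last pose, push and grip.
It also fails if it takes over 54 s, if anything falls off the work surface, if the arm or the gripper's body presses on something with over 40 N, if the wrist force passes 120 N, or if a joint passes its speed limit or range.

### The arm

A 7-joint arm with a two-finger parallel gripper is mounted at the origin on the work surface. World frame = base frame: x ahead of the robot, y to its left, z up, the work surface at z = 0. Lengths are in m, angles in rad, forces in N, time in s.
With the tool pointing down it reaches from about 0.35 to 0.9 m from the base axis. Payload 8.1 kg.
Tool frame: the origin (TCP) lies at the very end of the fingers, on their centre line; the grasp point (between the pads) lies 19 mm behind it (arm.grip_depth is the distance from the TCP to the grasp point, in m); x points along the fingers, z is the direction in which the jaws open and shut, and the axes are right-handed (so a half turn about x gives the same grasp; the last joint's range is limited). The gripper opens to 92 mm and grips with 3 to 60 N. Pads are 19 mm wide; open, the fingers measure 130 mm over their backs; the gripper's body (75 mm by 190 mm) begins 47 mm behind the grasp point.
Start: joints at [0.999, 0.434, 0.025, 1.573, -0.012, 1.134, -0.075], TCP at [0.282, -0.558, 0.227] pointing down, gripper open.
Joint ranges: [-2.62, 2.62], [-0.44, 2.09], [-1.27, 1.32], [0.08, 2.57], [-1.32, 4.46], [0.12, 2], [-2.74, 2.74]. Speed limits (rad/s): [2.22, 2.22, 3.01, 3.01, 3.14, 3.14, 3.14].

### API

Orientations are given as a rotation vector (axis times angle).
In Python, from cell import status, cams, arm gives the robot as it stands. The module is installed in compiled form; this text tells all that it offers.
- The arm moves only by the tool step_arm, never from a script. Its argument "rows" is a list of rows, each a list of 7 numbers: the gripper command: -1 is fully open, 1 is shut, values between are in proportion, then the shift along the tool's x, y, z as a fraction of full scale, then the turn, a rotation vector about the tool's x, y, z as a fraction of full scale. In form: [[grip, x, y, z, rx, ry, rz], ...]. A call has 1 to 12 rows; each row is the pose to reach, as a shift and turn from the pose commanded when the call began, along the tool's axes at that moment; what a row does not reach only later rows make up. Full scale, the value 1, is 80 cm for a shift and 60 degrees for a turn. A row lasts 1/12 s, in which the tool goes at most 41.7 mm and 7.16 degrees, less where a joint would pass 70% of its speed; a pose out of reach is approached as far as the arm can. A call with a number of a shift or a turn outside -1 to 1 is refused whole. A call with a gripper value outside its range is refused whole. The fingers move at their own pace and stop on an object; "newtons" is the grip in N (left out, the last holds). Time passes only in rows, so rows that repeat a pose let the fingers close. It gives the time, the measured TCP pose, the force and the opening at its end, in the units of the state.
- status.observe(): the state, without advancing time (a new reading comes with each control period).
- cams.get_image(name): name is "side" or "top" or "wrist"; returns a dict with "pixels" (384x512x3 uint8, red, green, blue), "range_z" (384x512 float32, m along the optical axis (not along the pixel's ray), 0 where there is no reading), "camera_matrix" (3x3 intrinsics, pixels), "eye" and "attitude" of the camera in the world; the wrist camera has in their place "tool_from_camera" (4x4, takes a point from camera to tool coordinates, whose origin is the TCP and whose axes are the tool frame's). Camera axes: x right, y down, z forward; pixel columns grow to the right and rows downward; lengths in m; the calibration is good to about 2 mm. A picture is of the moment at which its call begins: read the wrist's pose just before it.
- arm.sign_off(): hands the job in, once; it reports no verdict.
The state is a dict: "clock": time; "joints": joint angles; "dq": joint speeds; "joint_efforts": joint torques, N m; "position": TCP position; "ee_rot": TCP orientation; "force": force on the tool from outside, world axes, zero at the start; "ft_torque": the same for the moment, N m; "width": opening from 0.0 (shut) to 1.0 (fully open).
Only numpy, scipy, OpenCV 4.12 (cv2) and the standard library are available. Lean on these libraries where they do the work, as an engineer would, in place of code of your own. Each camera call takes 0.05 s, during which the arm holds its last target.

## Working session

There is one attempt and no reset: what is moved stays moved. The work goes in short steps, Python scripts to look and compute and a tool call to move; the robot and the scene stay as the last step left them, time stands still between calls to the robot, and variables do not carry over. Pictures are saved under pics/ and viewed, and the job is handed in when it is done.

Besides the shell and the picture viewer there is one more tool, called after ">>>" by a JSON object that holds its "api" and its "payload". step_arm: Moves the arm, as the interface text tells. Its arguments: {"type":"object","properties":{"rows":{"type":"array","items":{"type":"array","items":{"type":"number"}}},"newtons":{"type":"number"}},"required":["rows"]}

```bash
mkdir -p pics; cat > h.py <<'E'
import numpy as np, cv2
from scipy.spatial.transform import Rotation as R
from cell import status, cams, arm
def T():
    s=status.observe(); M=np.eye(4); M[:3,:3]=R.from_rotvec(s['ee_rot']).as_matrix(); M[:3,3]=s['position']; return M
def cam(name):
    M=T(); im=cams.get_image(name)
    if name=='wrist': C=M@im['tool_from_camera']
    else:
        C=np.eye(4); a=np.array(im['attitude']); 
        C[:3,:3]=a if a.shape==(3,3) else R.from_rotvec(a).as_matrix(); C[:3,3]=im['eye']
    im['C']=C; return im
def cloud(im):
    z=im['range_z']; K=im['camera_matrix']; v,u=np.mgrid[:z.shape[0],:z.shape[1]]
    P=np.stack([(u-K[0,2])/K[0,0]*z,(v-K[1,2])/K[1,1]*z,z],-1)@im['C'][:3,:3].T+im['C'][:3,3]
    P[z==0]=np.nan; return P
def proj(im,p):
    q=im['C'][:3,:3].T@(np.array(p)-im['C'][:3,3]); K=im['camera_matrix']; q=K@q; return q[:2]/q[2]
def save(im,n,crop=None,s=1.5):
    p=im['pixels'][...,::-1]
    if crop: p=p[crop[1]:crop[3],crop[0]:crop[2]]
    cv2.imwrite('pics/'+n,cv2.resize(p,None,fx=s,fy=s,interpolation=cv2.INTER_CUBIC))
E
python3 - <<'E'
from h import *
print(status.observe()); print(arm.grip_depth)
for n in ['top','side','wrist']:
    im=cam(n); save(im,n+'0.png'); print(n,im['camera_matrix'],im['C'].round(3).tolist()); np.savez('/tmp/'+n,**im)
    if n!='wrist': print(im['attitude'])
E
```

```text
{'clock': 0.0, 'joints': array([ 0.99943597,  0.43522089,  0.02498928,  1.574073  , -0.01162395,
        1.13397621, -0.07509052]), 'dq': array([-0.00010761, -0.00040189, -0.00023811,  0.00124537, -0.00109143,
       -0.00021295, -0.00224427]), 'joint_efforts': array([ 2.91332990e-04, -6.67835069e+01,  9.85674933e-01, -3.14458787e+01,
       -6.04578923e-02,  4.27053741e-02,  1.60206027e-04]), 'position': array([ 0.28208985, -0.55716801,  0.22595576]), 'ee_rot': array([ 0.85817323,  1.39658596, -0.85703792]), 'force': array([-0.29235179, -0.52032314, -0.92621018]), 'ft_torque': array([ 0.03300309, -0.02915709, -0.0104225 ]), 'width': 1.0035751403299804}
0.0188
top [[403.77676082   0.         252.78695251]
 [  0.         403.77676082 188.52862445]
 [  0.           0.           1.        ]] [[-0.013, -0.993, 0.12, 0.374], [-1.0, 0.012, -0.013, -0.062], [0.012, -0.12, -0.993, 1.616], [0.0, 0.0, 0.0, 1.0]]
[-2.1517122   2.17895798 -0.14384672]
side [[439.5686753    0.         248.83045495]
 [  0.         439.5686753  189.11573391]
 [  0.           0.           1.        ]] [[0.999, -0.005, 0.045, 0.494], [-0.04, -0.563, 0.825, -1.351], [0.022, -0.826, -0.563, 0.967], [0.0, 0.0, 0.0, 1.0]]
[-2.1689054   0.03102498 -0.04668964]
wrist [[293.7700777    0.         254.13408678]
 [  0.         293.7700777  196.65003263]
 [  0.           0.           1.        ]] [[0.452, -0.865, -0.219, 0.34], [-0.892, -0.439, -0.108, -0.527], [-0.003, 0.244, -0.97, 0.383], [0.0, 0.0, 0.0, 1.0]]
```

View pics/top0.png

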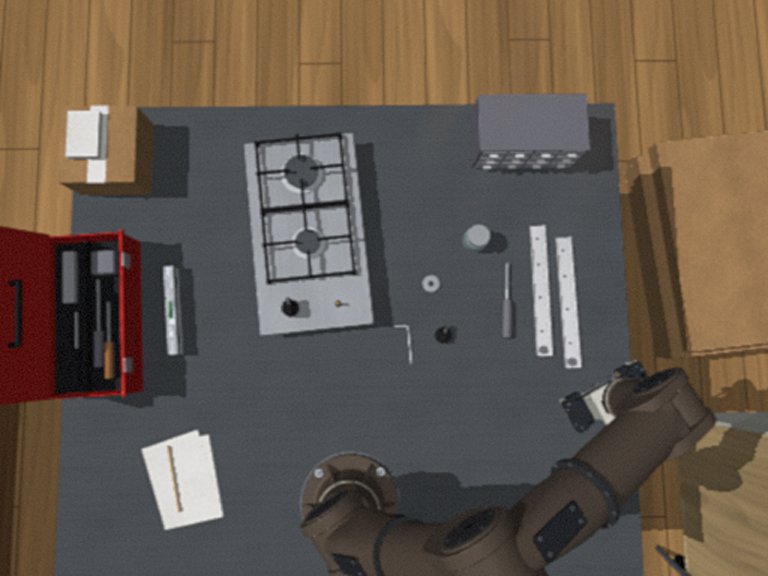

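View pics/side0.png

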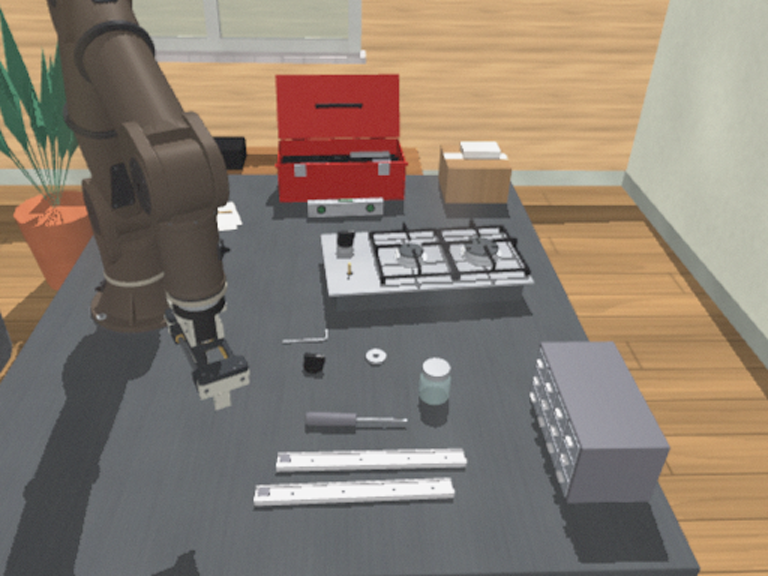

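View pics/wrist0.png

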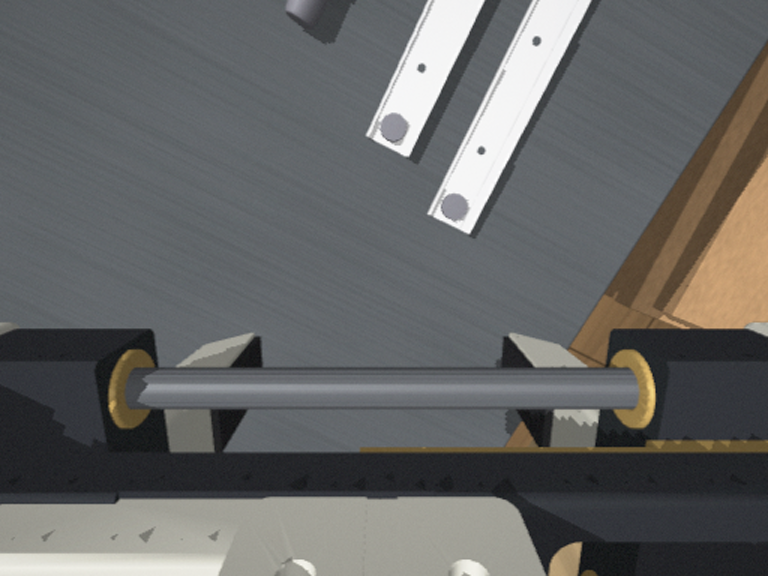

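Top view (768-px picture): bezel at (431,284), loose knob at (444,335), bare spindle at (338,303), mounted knob at (290,307), hex key around (405,340). I'll turn these into positions.

```bash
python3 - <<'E'
from h import *
im=dict(np.load('/tmp/top.npz',allow_pickle=True)); P=cloud(im)
for n,(u,v) in dict(bez=(431-5,284),knob=(444,337),spin=(338,303),plate=(320,320),hk=(410,350),hk2=(395,327)).items():
    print(n,P[int(v/1.5),int(u/1.5)].round(4))
m=(abs(P[...,2]-0.065)<0.006)&(P[...,1]<0.3)&(P[...,1]>-.3)
pl=P[m][:,:2].astype(np.float32); print(len(pl)); r=cv2.minAreaRect(pl); print(r, cv2.boxPoints(r))
for i in ['top']:
  for (x0,y0,n) in [(-0,0,'')]:
    pass
im2=dict(np.load('/tmp/side.npz',allow_pickle=True)); P2=cloud(im2)
for n,(u,v) in dict(bez=(369,358),knob=(314,358),spin=(349,265),jar=(435,367)).items(): print(n,P2[int(v/1.5),int(u/1.5)].round(4))
save(im,'topz.png',(150,170,320,260),4.5)
E
```

```text
bez [ 0.5639 -0.2081  0.0148]
knob [ 0.4232 -0.2499  0.0364]
spin [0.5075 0.0233 0.0958]
plate [0.4683 0.071  0.0681]
hk [ 0.3897 -0.1611  0.0086]
hk2 [ 0.45   -0.1228 -0.0025]
7026
((0.47111183404922485, 0.0830601379275322), (0.968128502368927, 0.29028409719467163), 5.477818489074707) [[-0.02459711  0.1813304 ]
 [ 0.00311351 -0.10762803]
 [ 0.9668208  -0.01521012]
 [ 0.93911016  0.2737483 ]]
bez [ 0.5504 -0.2345  0.0089]
knob [ 0.4291 -0.2589  0.0314]
spin [0.506  0.0135 0.0954]
jar [ 0.68   -0.342   0.0756]
```

View pics/topz.png

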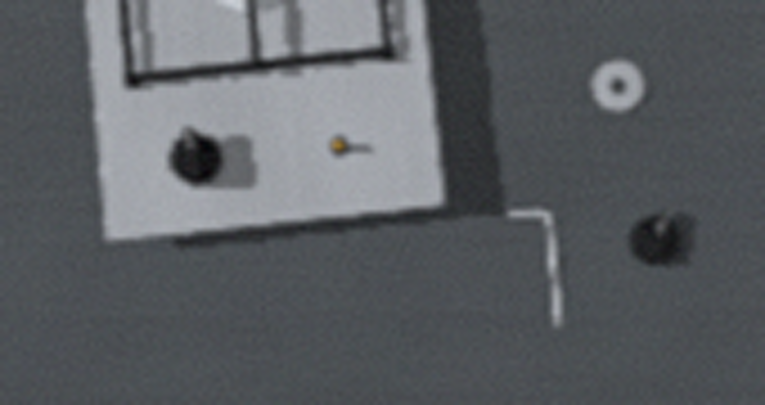

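```bash
cat >> h.py <<'E'
def Rd(a):
    z=np.array([np.cos(a),np.sin(a),0]); x=np.array([0,0,-1.]); return np.stack([x,np.cross(z,x),z],1)
def plan(p,a=None,base=None):
    M=T() if base is None else base
    d=M[:3,:3].T@(np.array(p)-M[:3,3]); 
    best=(0,0,0)
    if a is not None:
        best=min([R.from_matrix(M[:3,:3].T@Rd(a+k)).as_rotvec() for k in (0,np.pi)],key=np.linalg.norm)
    s=d/0.8; t=np.array(best)/np.radians(60)
    print('shift',s.round(4),'turn',t.round(4),'mm',(d*1e3).round(1),'rows',np.linalg.norm(d)/.0417,np.degrees(np.linalg.norm(best))/7.16)
def yaw():
    z=T()[:3,2]; return np.degrees(np.arctan2(z[1],z[0]))
E
python3 - <<'E'
from h import *
M=T(); print(M.round(4),yaw()); im=cam('wrist'); print(im['tool_from_camera'].round(4))
for a in (0,30,60,90,-30,-60): print(a); plan([0.44,-0.26,0.25],np.radians(a))
E
```

```text
[[-7.000e-04  8.921e-01  4.517e-01  2.821e-01]
 [ 1.000e-03  4.517e-01 -8.921e-01 -5.573e-01]
 [-1.000e+00 -2.000e-04 -1.200e-03  2.261e-01]
 [ 0.000e+00  0.000e+00  0.000e+00  1.000e+00]] -63.14440735435588
[[ 1.100e-03 -2.436e-01  9.699e-01 -1.573e-01]
 [ 0.000e+00 -9.699e-01 -2.436e-01  6.540e-02]
 [ 1.000e+00  3.000e-04 -1.100e-03 -9.000e-04]
 [ 0.000e+00  0.000e+00  0.000e+00  1.000e+00]]
0
shift [-0.0295  0.3439 -0.2425] turn [-1.0524e+00 -9.0000e-04 -4.0000e-04] mm [ -23.6  275.1 -194. ] rows 8.092269718651037 8.819198385870441
30
shift [-0.0295  0.3439 -0.2425] turn [ 1.4476e+00 -7.0000e-04  8.0000e-04] mm [ -23.6  275.1 -194. ] rows 8.092269718651037 12.130527666533226
60
shift [-0.0295  0.3439 -0.2425] turn [ 9.476e-01 -8.000e-04  6.000e-04] mm [ -23.6  275.1 -194. ] rows 8.092269718651037 7.9405851185681104
90
shift [-0.0295  0.3439 -0.2425] turn [ 4.476e-01 -9.000e-04  3.000e-04] mm [ -23.6  275.1 -194. ] rows 8.092269718651037 3.750645679983571
-30
shift [-0.0295  0.3439 -0.2425] turn [-5.524e-01 -1.000e-03 -2.000e-04] mm [ -23.6  275.1 -194. ] rows 8.092269718651037 4.629257727386112
-60
shift [-0.0295  0.3439 -0.2425] turn [-0.0524 -0.001   0.0001] mm [ -23.6  275.1 -194. ] rows 8.092269718651037 0.43937989113311227
```

```bash
python3 - <<'E'
from h import *
plan([0.43,-0.14,0.26],np.radians(-90))
E
```

```text
shift [-0.0419  0.4005 -0.382 ] turn [ 4.476e-01 -9.000e-04  3.000e-04] mm [ -33.5  320.4 -305.6] rows 10.647765988815435 3.7506456799835686
```

>>> {"api": "step_arm", "payload": {"rows": [[-1, -0.042, 0.4, -0.382, 0.448, 0, 0], [-1, -0.042, 0.4, -0.382, 0.448, 0, 0], [-1, -0.042, 0.4, -0.382, 0.448, 0, 0], [-1, -0.042, 0.4, -0.382, 0.448, 0, 0], [-1, -0.042, 0.4, -0.382, 0.448, 0, 0], [-1, -0.042, 0.4, -0.382, 0.448, 0, 0], [-1, -0.042, 0.4, -0.382, 0.448, 0, 0], [-1, -0.042, 0.4, -0.382, 0.448, 0, 0], [-1, -0.042, 0.4, -0.382, 0.448, 0, 0], [-1, -0.042, 0.4, -0.382, 0.448, 0, 0], [-1, -0.042, 0.4, -0.382, 0.448, 0, 0], [-1, -0.042, 0.4, -0.382, 0.448, 0, 0]]}}

```text
clock: 1.2
position: [0.4319, -0.134, 0.261]
ee_rot: [1.205, 1.213, -1.201]
force: [0.8, -0.0, -0.3]
width: 1.003
```

```bash
python3 - <<'E'
from h import *
im=cam('wrist'); print(status.observe()['position'],yaw(),status.observe()['dq'].round(3)); save(im,'w1.png'); np.savez('/tmp/w1',**im)
im=cam('top'); np.savez('/tmp/t1',**im); print(T().round(4))
E
```

```text
[ 0.43082392 -0.1373282   0.26062825] -89.67088158240459 [0.048 0.007 0.068 0.01  0.017 0.001 0.039]
[[ 0.000e+00  1.000e+00  2.400e-03  4.300e-01]
 [-2.000e-04  2.400e-03 -1.000e+00 -1.396e-01]
 [-1.000e+00  0.000e+00  2.000e-04  2.604e-01]
 [ 0.000e+00  0.000e+00  0.000e+00  1.000e+00]]
```

View pics/w1.png

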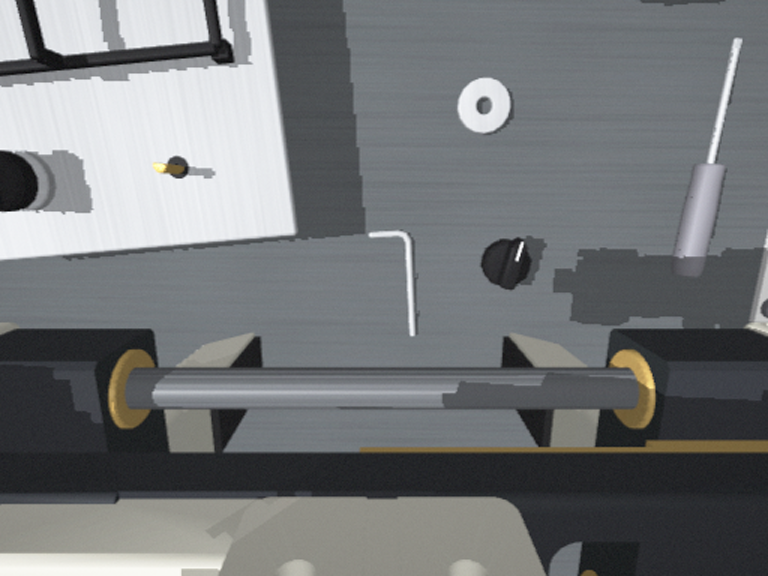

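Wrist view: bezel at (485,105), knob at (507,262) with its white line running up-right at (519,250), spindle tip at (160,168) with its base at (178,166). The arm was still settling, so I'll retake and fit the shapes.

```bash
python3 - <<'E'
from h import *
im=cam('wrist'); np.savez('/tmp/w2',**im); P=cloud(im); g=cv2.cvtColor(im['pixels'],cv2.COLOR_RGB2GRAY)
def ray(u,v,z):
    K=im['camera_matrix']; d=im['C'][:3,:3]@np.array([(u-K[0,2])/K[0,0],(v-K[1,2])/K[1,1],1]); o=im['C'][:3,3]; return o+d*(z-o[2])/d[2]
print(status.observe()['position'],yaw())
# table check
print('table',P[180:200,230:245].reshape(-1,3).mean(0),'plate',P[140:150,60:90].reshape(-1,3).mean(0))
# bezel: bright pix in crop
def comp(mask,seed):
    n,l=cv2.connectedComponents(mask.astype(np.uint8)); return l==l[seed[1],seed[0]]
m=comp(g>150,(311,70)); vs,us=np.nonzero(m); print('bez',m.sum(),us.mean(),vs.mean(),us.min(),us.max(),vs.min(),vs.max(), np.nanmedian(P[m],axis=0))
cnt=cv2.findContours(m.astype(np.uint8),cv2.RETR_EXTERNAL,cv2.CHAIN_APPROX_NONE)[0][0]
e=cv2.fitEllipse(cnt); print(e, ray(*e[0],0.008), ray(*e[0],0.004)); 
# knob line
s=im['pixels'][130:200,310:370]
m=np.zeros_like(g,bool); m[140:200,320:370]=g[140:200,320:370]>150
vs,us=np.nonzero(m); W=np.array([ray(u,v,0.035) for u,v in zip(us,vs)]); c=W.mean(0); d=np.linalg.svd(W-c)[2][0]; print('line',len(us),c,np.degrees(np.arctan2(d[1],d[0])), np.ptp((W-c)@d))
print('line z',np.nanmedian(P[m],axis=0))
k=P[(P[...,2]>0.012)&(P[...,2]<0.05)&(abs(P[...,0]-.43)<.05)&(abs(P[...,1]+.255)<.05)]; print(len(k),k.min(0),k.max(0))
k2=k[k[:,2]>.03]; print('bar',len(k2),k2.mean(0),cv2.minAreaRect(k2[:,:2].astype(np.float32)))
# hob
m=(abs(P[...,2]-0.065)<.006)&(P[...,1]<.2)
save(im,'kz.png',(300,40,400,210),3.5); save(im,'sz.png',(60,60,220,180),5)
cv2.imwrite('pics/dummy.png',g)
print(P[100:125:2,100:125:4,2].round(3))
E
```

```text
[ 0.42952532 -0.14088951  0.26023066] -90.00766064494313
table [nan nan nan] plate [0.4693412  0.07507315 0.06467576]
bez 949 317.0505795574289 67.10432033719705 300 334 49 85 [ 0.56517952 -0.2195128   0.00711175]
((317.0442810058594, 67.13180541992188), (34.07663345336914, 37.08523941040039), 24.711530685424805) [ 0.56490102 -0.21927817  0.008     ] [ 0.56558377 -0.22006714  0.004     ]
line 31 [ 0.44146375 -0.2522355   0.035     ] 165.89242925833355 0.01659602441799051
line z [ 0.4413318  -0.25239536  0.03478675]
801 [ 0.40735486 -0.27176732  0.01202755] [ 0.45232896 -0.2273151   0.03649242]
bar 347 [ 0.42933956 -0.24920435  0.03375333] ((0.4298214018344879, -0.24978293478488922), (0.013839195482432842, 0.045598745346069336), 77.6203842163086)
[[0.065 0.066 0.065 0.062 0.064 0.064 0.065]
 [0.065 0.064 0.065 0.064 0.063 0.065 0.065]
 [0.065 0.064 0.066 0.064 0.063 0.066 0.065]
 [0.065 0.067 0.065 0.065 0.065 0.064 0.064]
 [0.095 0.092 0.079 0.065 0.065 0.065 0.063]
 [0.096 0.093 0.086 0.076 0.066 0.064 0.064]
 [0.095 0.092 0.083 0.074 0.066 0.064 0.064]
 [0.065 0.064 0.065 0.067 0.064 0.064 0.065]
 [0.064 0.066 0.066 0.065 0.066 0.065 0.066]
 [0.065 0.066 0.064 0.064 0.065 0.064 0.065]
 [0.065 0.064 0.064 0.066 0.065 0.066 0.064]
 [0.065 0.064 0.065 0.065 0.065 0.064 0.063]
 [0.065 0.064 0.064 0.064 0.065 0.064 0.064]]
```

View pics/kz.png

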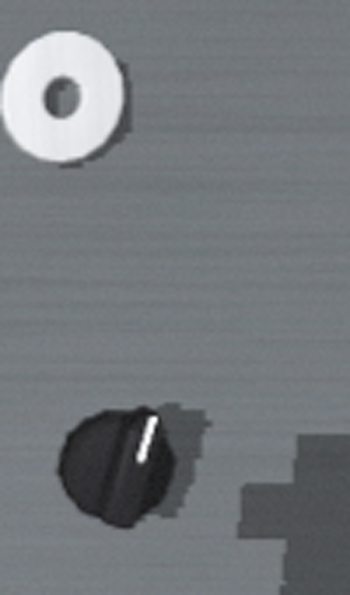

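View pics/sz.png

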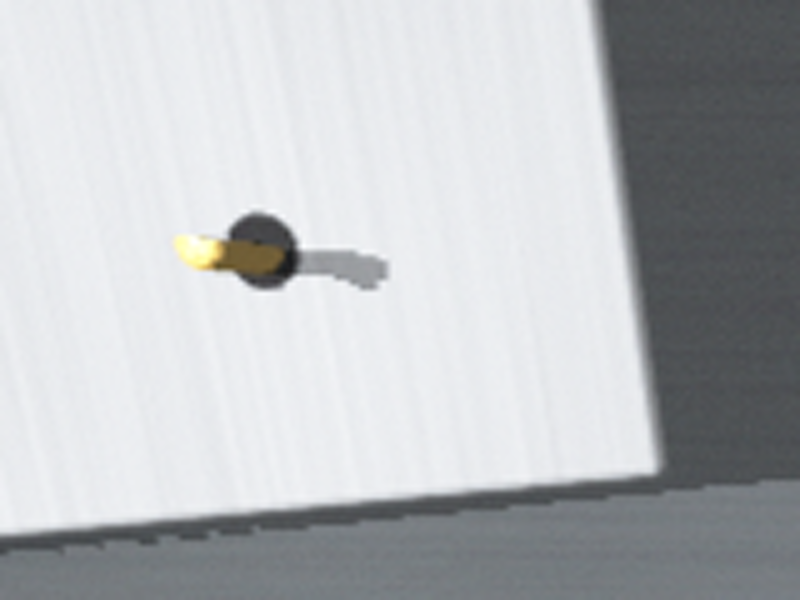

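```bash
python3 - <<'E'
from h import *
plan([0.442,0.018,0.085],np.radians(-90))
E
```

```text
shift [ 0.2189  0.0156 -0.1987] turn [-0.0001  0.0005  0.0003] mm [ 175.2   12.5 -159. ] rows 5.680329608430505 0.004897925230963176
```

>>> {"api": "step_arm", "payload": {"rows": [[-1, 0.1, 0.016, -0.199, 0, 0, 0], [-1, 0.15, 0.016, -0.199, 0, 0, 0], [-1, 0.219, 0.016, -0.199, 0, 0, 0], [-1, 0.219, 0.016, -0.199, 0, 0, 0], [-1, 0.219, 0.016, -0.199, 0, 0, 0], [-1, 0.219, 0.016, -0.199, 0, 0, 0], [-1, 0.219, 0.016, -0.199, 0, 0, 0], [-1, 0.219, 0.016, -0.199, 0, 0, 0], [-1, 0.219, 0.016, -0.199, 0, 0, 0]]}}

```text
clock: 2.1
position: [0.443, 0.017, 0.0855]
ee_rot: [1.21, 1.207, -1.212]
force: [-0.0, -0.0, 0.8]
width: 0.999
```

```bash
python3 - <<'E'
from h import *
cams.get_image('wrist');cams.get_image('wrist')
im=cam('wrist'); np.savez('/tmp/w3',**im); P=cloud(im); print(status.observe()['position'],yaw(),status.observe()['dq'].round(3))
save(im,'w3.png'); q=proj(im,[0.507,0.018,0.095]); print(q); q=q.astype(int); save(im,'w3z.png',(q[0]-50,q[1]-40,q[0]+50,q[1]+40),7)
E
```

```text
[0.44361651 0.01728662 0.08627944] -90.17687177911564 [-0.003 -0.002 -0.004  0.003  0.002 -0.003 -0.005]
[254.14623218 126.01929152]
```

View pics/w3.png

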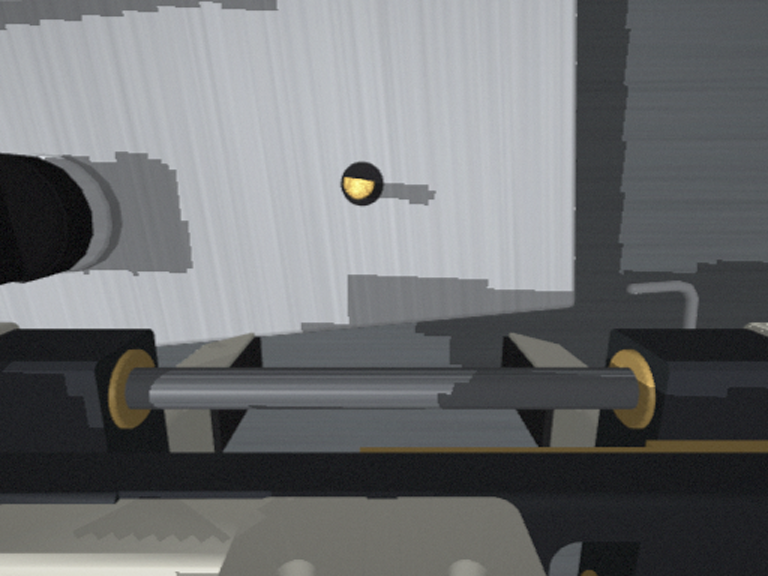

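View pics/w3z.png

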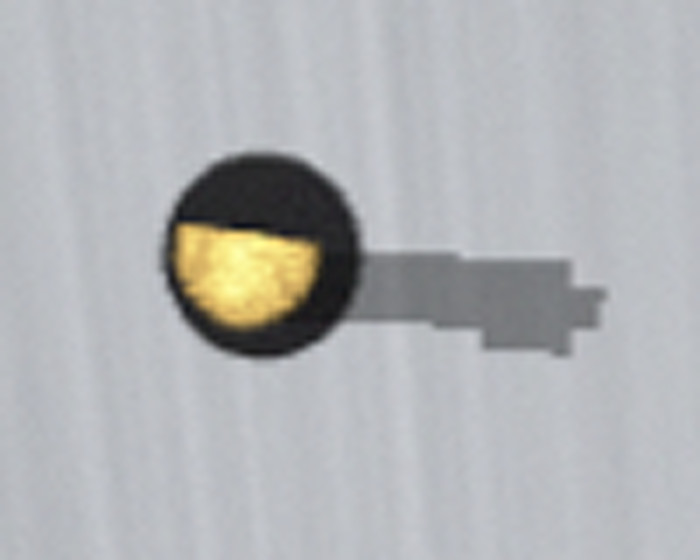

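Close view: brass D-section top around (240,275) in the zoom, flat edge running from (175,222) to (318,242), so it faces back and about 8° towards the robot's right. I'll fit it accurately.

```bash
cat > fit.py <<'E'
from h import *
from scipy.optimize import minimize
def dfit(im,x0,ztop=0.095,r=4.75e-3):
    px=im['pixels'].astype(float); q=proj(im,[x0[0],x0[1],ztop]).astype(int)
    S=8; c=(q[0]-25,q[1]-25,q[0]+25,q[1]+25)
    sub=im['pixels'][c[1]:c[3],c[0]:c[2]]; big=cv2.resize(sub,None,fx=S,fy=S,interpolation=cv2.INTER_CUBIC).astype(float)
    brass=((big[...,0]-big[...,2])>45).astype(np.uint8)
    def poly(p,z,r):
        x,y,a=p; t0=np.arccos(1.5e-3/r); t=np.linspace(t0,2*np.pi-t0,60)
        pts=np.stack([x+r*np.cos(a+t),y+r*np.sin(a+t),np.full(60,z)],1)
        return np.array([(proj(im,w)-[c[0],c[1]]+.5)*S-.5 for w in pts])
    def cost(p):
        p=[p[0]*1e-3,p[1]*1e-3,p[2]*.1]
        m=np.zeros_like(brass)
        for z,rr in ((ztop,4.5e-3),(ztop-.001,5e-3)):
            cv2.fillPoly(m,[np.round(poly(p,z,rr)*16).astype(np.int32)],1,shift=4)
        return (m!=brass).sum()/brass.sum()
    best=None
    for a in (-.5,-.2,0,.2,.5):
        s=minimize(cost,[x0[0]*1e3,x0[1]*1e3,a*10],method='Nelder-Mead',options=dict(initial_simplex=np.array([[x0[0]*1e3,x0[1]*1e3,a*10],[x0[0]*1e3+2,x0[1]*1e3,a*10],[x0[0]*1e3,x0[1]*1e3+2,a*10],[x0[0]*1e3,x0[1]*1e3,a*10+2]])))
        if best is None or s.fun<best.fun: best=s
    print('fit xy mm',best.x[:2].round(2),'deg',np.degrees(best.x[2]*.1).round(2),'err',best.fun,'brass px',brass.sum()/64)
    # plate hole centre
    g=cv2.cvtColor(big.clip(0,255).astype(np.uint8),cv2.COLOR_RGB2GRAY); 
    return best.x
def ray(im,u,v,z):
    K=im['camera_matrix']; d=im['C'][:3,:3]@np.array([(u-K[0,2])/K[0,0],(v-K[1,2])/K[1,1],1]); o=im['C'][:3,3]; return o+d*(z-o[2])/d[2]
E
python3 - <<'E'
from fit import *
im=dict(np.load('/tmp/w3.npz')); 
dfit(im,[0.504,0.022])
g=cv2.cvtColor(im['pixels'],cv2.COLOR_RGB2GRAY); b=(im['pixels'][...,0].astype(int)-im['pixels'][...,2]>40)|(g<70)
n,l,st,ce=cv2.connectedComponentsWithStats(b.astype(np.uint8)); i=l[118,241]; m=(l==i).astype(np.uint8); c=cv2.findContours(m,0,1)[0][0]; e=cv2.minEnclosingCircle(c); print(e,ce[i],st[i],ray(im,*ce[i],0.065))
P=cloud(im); k=(P[...,2]>.09)&(P[...,2]<.1)&(abs(P[...,0]-.504)<.015)&(abs(P[...,1]-.02)<.015); print(k.sum(),P[k].mean(0))
# hob edges
pl=(abs(P[...,2]-.065)<.003)
vs,us=np.nonzero((g>150)&pl)
# right edge line: rows 20..190: last bright pixel
E=[]
for v in range(20,180,5):
    row=np.nonzero(g[v,330:420]<110)[0]
    if len(row): E.append(ray(im,330+row[0]-.5,v,0.065))
E=np.array(E); p=np.polyfit(E[:,0],E[:,1],1); print('right edge yaw',np.degrees(np.arctan(p[0])), 'res',np.std(np.polyval(p,E[:,0])-E[:,1]), 'y at .504',np.polyval(p,.504))
E
```

```text
fit xy mm [509.03  25.62] deg -7.83 err 0.030634278002699054 brass px 231.5625
((240.97755432128906, 122.20204162597656), 14.125214576721191) [241.03465347 122.23762376] [228 109  28  28 606] [0.5089325  0.02574542 0.065     ]
207 [0.50784836 0.02567761 0.09427131]
right edge yaw 5.373223183890271 res 0.00015981305026016292 y at .504 -0.0583478006041268
```

```bash
python3 - <<'E'
from fit import *
im=dict(np.load('/tmp/w2.npz')); print('hole from w2',ray(im,60+263/5-.4,60+251/5-.4,.065))
g=cv2.cvtColor(im['pixels'],cv2.COLOR_RGB2GRAY)
E=[]
for v in range(70,150,5):
    row=np.nonzero(g[v,160:240]<120)[0]
    E.append(ray(im,160+row[0]-.5,v,.065))
E=np.array(E);p=np.polyfit(E[:,0],E[:,1],1);print(np.degrees(np.arctan(p[0])),np.polyval(p,.509))
im=dict(np.load('/tmp/t1.npz',allow_pickle=True)); P=cloud(im)
g=cv2.cvtColor(im['pixels'],cv2.COLOR_RGB2GRAY)
m=(g>120)&(abs(P[...,2]-.065)<.012)&(P[...,1]<.3)&(P[...,0]>.4)
n,l,st,ce=cv2.connectedComponentsWithStats(m.astype(np.uint8));
save(im,'t1z.png',(150,170,320,260),4.5)
E
```

```text
hole from w2 [0.50898532 0.02557891 0.065     ]
5.360907263459493 -0.05991805006781798
```

View pics/t1z.png

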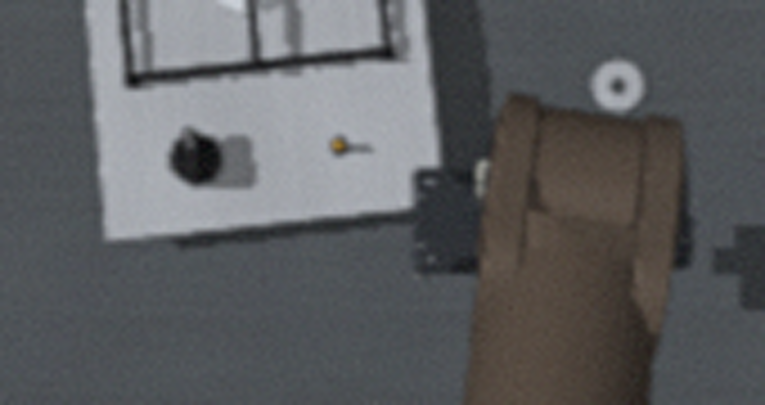

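Hole centre and spindle agree from two views: (0.509, 0.0257), flat facing about -7.8°, hob yaw 5.4°. Next, the bezel at (0.565, -0.2195).

```bash
python3 - <<'E'
from h import *
plan([0.565,-0.2195,0.03],np.radians(-90))
E
```

```text
shift [0.0708 0.1525 0.2955] turn [-0.0029  0.0005 -0.0022] mm [ 56.7 122.  236.4] rows 6.522130689007919 0.030916696827442
```

>>> {"api": "step_arm", "payload": {"rows": [[-1, -0.05, 0, 0.03, 0, 0, 0], [-1, -0.05, 0.07, 0.12, 0, 0, 0], [-1, -0.05, 0.12, 0.2, 0, 0, 0], [-1, -0.05, 0.152, 0.296, 0, 0, 0], [-1, -0.05, 0.152, 0.296, 0, 0, 0], [-1, 0.03, 0.152, 0.296, 0, 0, 0], [-1, 0.071, 0.152, 0.296, 0, 0, 0], [-1, 0.071, 0.152, 0.296, 0, 0, 0], [-1, 0.071, 0.152, 0.296, 0, 0, 0], [-1, 0.071, 0.152, 0.296, 0, 0, 0], [-1, 0.071, 0.152, 0.296, 0, 0, 0]]}}

```text
clock: 3.17
position: [0.5643, -0.2182, 0.0294]
ee_rot: [1.211, 1.208, -1.209]
force: [-0.1, 1.0, 0.6]
width: 0.998
```

```bash
python3 - <<'E'
from fit import *
im=cam('wrist'); print(status.observe()['position'],yaw()); save(im,'w4.png'); np.savez('/tmp/w4',**im)
print(proj(im,[.565,-.2195,.008]))
plan([0.565,-0.2195,0.002],np.radians(-90))
E
```

```text
[ 0.56493562 -0.21762282  0.03017803] -90.00317481119914
[257.90231341 225.76558725]
shift [ 0.0352 -0.      0.0023] turn [-0.0001  0.0002 -0.0022] mm [28.2 -0.   1.9] rows 0.6772317178667093 0.01862117776617894
```

View pics/w4.png

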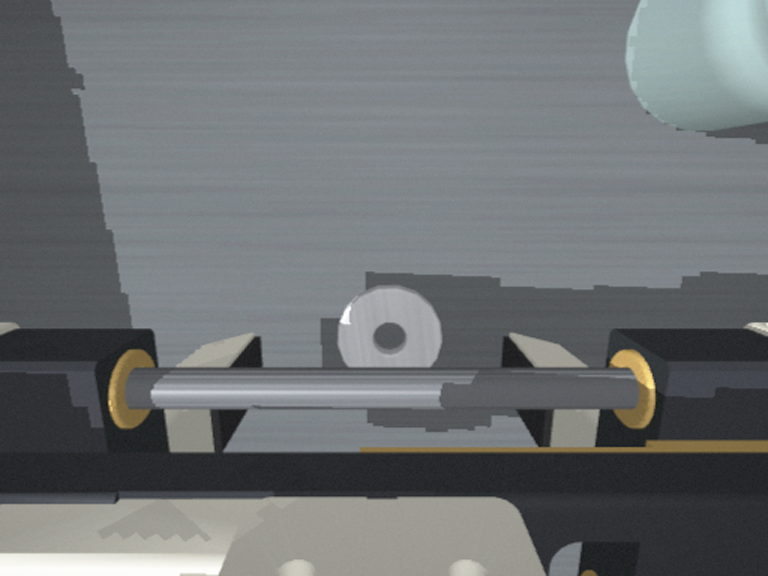

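The bezel lies between the fingers (hole at (389,338)), about 1–2 mm to the right of tool centre. Going down and closing.

>>> {"api": "step_arm", "payload": {"rows": [[-1, 0.02, 0, 0.003, 0, 0, 0], [-1, 0.035, 0, 0.003, 0, 0, 0], [-1, 0.035, 0, 0.003, 0, 0, 0], [0, 0.035, 0, 0.003, 0, 0, 0], [0.3, 0.035, 0, 0.003, 0, 0, 0], [0.6, 0.035, 0, 0.003, 0, 0, 0], [1, 0.035, 0, 0.003, 0, 0, 0], [1, 0.035, 0, 0.003, 0, 0, 0], [1, 0.035, 0, 0.003, 0, 0, 0], [1, 0.035, 0, 0.003, 0, 0, 0]], "newtons": 20}}

```text
clock: 4.05
position: [0.5642, -0.2205, 0.0004]
ee_rot: [1.21, 1.209, -1.209]
force: [-0.5, -0.4, 0.4]
width: 0.541
```

```bash
python3 - <<'E'
from fit import *
s=status.observe(); print(s['position'],s['width'],s['force']); im=cam('wrist'); save(im,'w5.png'); np.savez('/tmp/w5',**im); print(proj(im,T()[:3,3]))
E
```

```text
[ 5.64214887e-01 -2.20509711e-01  4.42678967e-04] 0.5414430281478022 [-0.54797699 -0.42386275  0.42932106]
[256.17154156 239.51130061]
```

View pics/w5.png

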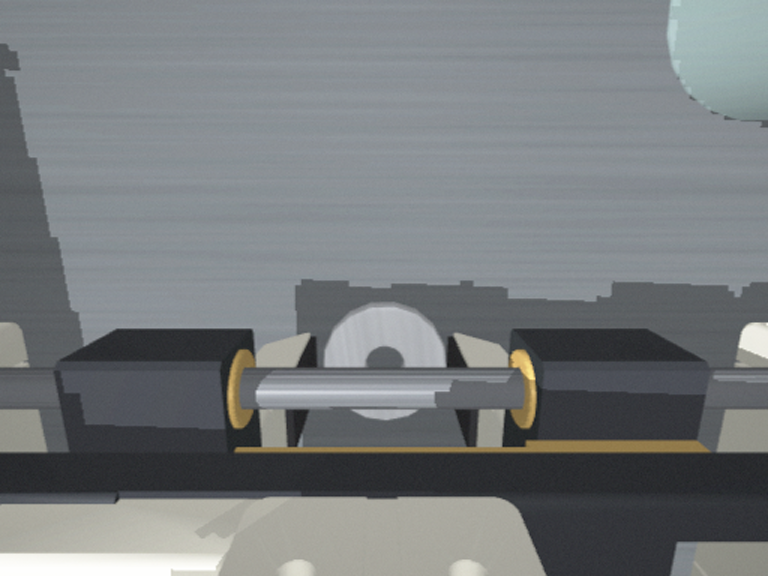

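The fingers are still closing (49.8 mm). More time.

>>> {"api": "step_arm", "payload": {"rows": [[1, 0, 0, 0, 0, 0, 0], [1, 0, 0, 0, 0, 0, 0], [1, 0, 0, 0, 0, 0, 0], [1, 0, 0, 0, 0, 0, 0]], "newtons": 20}}

```text
clock: 4.43
position: [0.5642, -0.2205, 0.0004]
ee_rot: [1.21, 1.209, -1.21]
force: [0.8, -0.3, 1.7]
width: 0.49
```

```bash
python3 - <<'E'
from fit import *
s=status.observe(); print(s['position'],s['width'],s['force'],yaw()); im=cam('wrist'); save(im,'w6.png'); np.savez('/tmp/w6',**im); print(proj(im,T()[:3,3]+[0,0,.007]))
E
```

```text
[ 5.64245830e-01 -2.20543643e-01  4.25909283e-04] 0.48986636870075917 [ 0.82264651 -0.29930699  1.67923258] -90.03016835518129
[256.11922568 244.51470034]
```

View pics/w6.png

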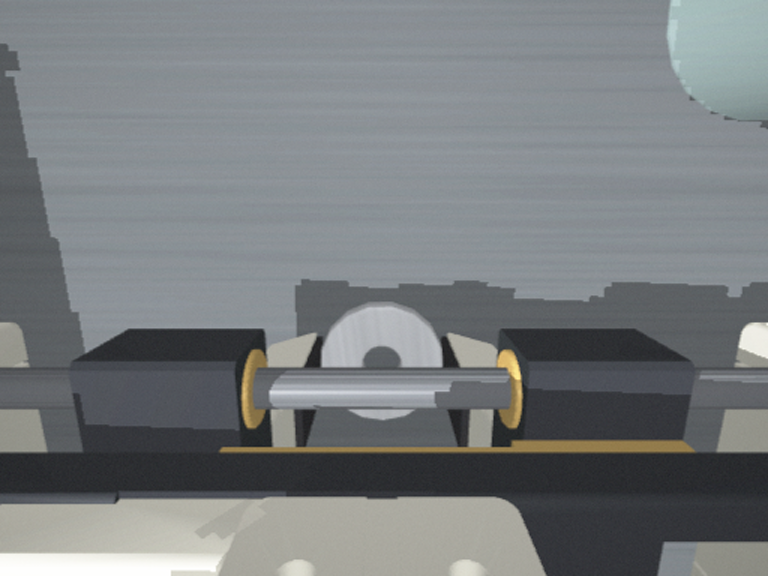

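Gripped (45 mm reading). Lift and hover 40 mm in front of the spindle so that bezel and spindle show in one picture.

```bash
python3 - <<'E'
from h import *
plan([0.467,0.025,0.115],np.radians(-90))
E
```

```text
shift [-0.1433 -0.1216 -0.3068] turn [-0.0004  0.0001 -0.0001] mm [-114.6  -97.3 -245.5] rows 6.903132275909465 0.0036804530809417006
```

>>> {"api": "step_arm", "payload": {"rows": [[1, -0.04, 0, 0, 0, 0, 0], [1, -0.08, 0, 0, 0, 0, 0], [1, -0.13, 0, 0, 0, 0, 0], [1, -0.143, -0.03, -0.04, 0, 0, 0], [1, -0.143, -0.05, -0.08, 0, 0, 0], [1, -0.143, -0.122, -0.15, 0, 0, 0], [1, -0.143, -0.122, -0.25, 0, 0, 0], [1, -0.143, -0.122, -0.307, 0, 0, 0], [1, -0.143, -0.122, -0.307, 0, 0, 0], [1, -0.143, -0.122, -0.307, 0, 0, 0], [1, -0.143, -0.122, -0.307, 0, 0, 0], [1, -0.143, -0.122, -0.307, 0, 0, 0]]}}

```text
clock: 5.48
position: [0.4663, 0.0271, 0.1148]
ee_rot: [1.206, 1.211, -1.206]
force: [-0.2, -0.9, 0.2]
width: 0.49
```

```bash
python3 - <<'E'
from fit import *
cams.get_image('wrist'); cams.get_image('wrist')
s=status.observe(); print(s['position'],s['width'],s['force'],yaw(),s['dq'].round(3)); im=cam('wrist'); save(im,'w7.png'); np.savez('/tmp/w7',**im); print(proj(im,T()[:3,3]+[0,0,.007]))
dfit(im,[.509,.0257])
E
```

```text
[0.46666355 0.02435295 0.11461417] 0.4847866490608848 [ 1.0574603  -0.67385848 -0.11704182] -90.05162075137268 [ 0.021  0.003  0.01  -0.002 -0.002 -0.001 -0.001]
[257.05012042 244.2688989 ]
fit xy mm [509.63  25.68] deg -13.13 err 0.27938942891859053 brass px 205.75
```

View pics/w7.png

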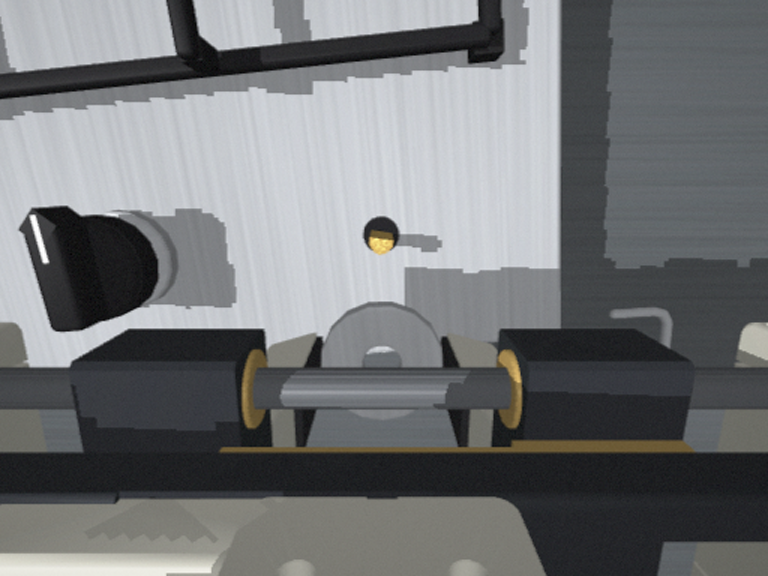

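```bash
cat > bz.py <<'E'
from fit import *
from scipy.optimize import least_squares
def bezel_tool(im,h=0.0076):
    # upper arc edge of bezel -> circle fit in plane tool x=-h, in camera-derived tool coords
    g=cv2.GaussianBlur(cv2.cvtColor(im['pixels'],cv2.COLOR_RGB2GRAY),(0,0),0.8).astype(float)
    Tc=im['tool_from_camera']; K=im['camera_matrix']
    def tray(u,v):
        d=Tc[:3,:3]@np.array([(u-K[0,2])/K[0,0],(v-K[1,2])/K[1,1],1]); o=Tc[:3,3]; return (o+d*(-h-o[0])/d[0])[1:]
    def tproj(y,z):
        q=Tc[:3,:3].T@(np.array([-h,y,z])-Tc[:3,3]); q=K@q; return q[:2]/q[2]
    pts=[]
    for t in np.radians(np.arange(25,156,3)): # around +y(tool)
        rr=np.linspace(.018,.030,90); uv=np.array([tproj(.002+r*np.sin(t),r*np.cos(t)) for r in rr]).astype(np.float32)
        s=cv2.remap(g.astype(np.float32),uv[:,0].reshape(1,-1),uv[:,1].reshape(1,-1),cv2.INTER_LINEAR)[0]
        d=abs(np.gradient(s)); i=d.argmax(); pts.append(tray(*uv[i]))
    pts=np.array(pts)
    f=least_squares(lambda p:np.hypot(pts[:,0]-p[0],pts[:,1]-p[1])-.023,[.002,0],loss='soft_l1',f_scale=.0005)
    print('bezel in tool y,z mm',f.x*1e3,'rms',np.sqrt(np.mean(f.fun**2))*1e3); return f.x
E
python3 - <<'E'
from bz import *
for n in ('w6','w7'):
    im=dict(np.load(f'/tmp/{n}.npz')); b=bezel_tool(im)
M=np.load('/tmp/w7.npz')['C']@np.linalg.inv(im['tool_from_camera'])
print(M.round(4))
# hole centre of plate seen in w7 (3x) -> 
g=cv2.cvtColor(im['pixels'],cv2.COLOR_RGB2GRAY); bm=(im['pixels'][...,0].astype(int)-im['pixels'][...,2]>40)|(g<70); bm[:140]=0;bm[175:]=0;bm[:,:235]=0;bm[:,275:]=0
n,l,st,ce=cv2.connectedComponentsWithStats(bm.astype(np.uint8)); i=1+st[1:,4].argmax(); print(st[i],ray(im,st[i][0]+(st[i][2]-1)/2,st[i][1]+11.5,.065))
print(proj(im,[.509,.0257,.095])*1.5,proj(im,[.509,.0257,.065])*1.5)
save(im,'w7z.png',(220,130,290,280),4)
E
```

```text
bezel in tool y,z mm [ 0.98344703 -0.96529378] rms 2.9887493354234644
bezel in tool y,z mm [ 2.03285837 -1.07575413] rms 0.5375072122860841
[[-3.000e-04  1.000e+00 -9.000e-04  4.667e-01]
 [-6.000e-04 -9.000e-04 -1.000e+00  2.440e-02]
 [-1.000e+00 -3.000e-04  6.000e-04  1.146e-01]
 [ 0.000e+00  0.000e+00  0.000e+00  1.000e+00]]
[243 145  23  25 424] [0.50862558 0.02556633 0.065     ]
[380.58277266 242.16502433] [380.71359386 233.94769437]
```

View pics/w7z.png

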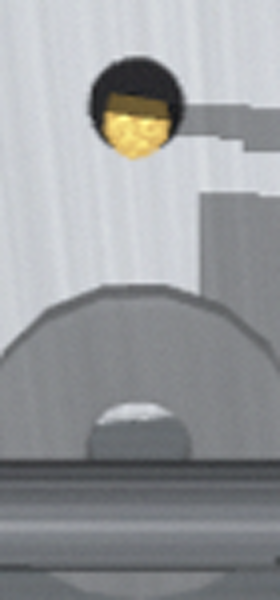

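```bash
python3 - <<'E'
from h import *
plan([0.507,0.0247,0.103],np.radians(-90))
print(T().round(4)[:3,3], status.observe()['position'])
E
```

```text
shift [ 0.0145  0.0503 -0.0012] turn [-0.002   0.0006  0.0002] mm [11.6 40.2 -0.9] rows 1.0038863634889994 0.017953781746028415
[0.4668 0.0239 0.1146] [0.46678037 0.02386515 0.11458088]
```

>>> {"api": "step_arm", "payload": {"rows": [[1, 0.005, 0.02, -0.001, 0, 0, 0], [1, 0.01, 0.04, -0.001, 0, 0, 0], [1, 0.0145, 0.0503, -0.001, 0, 0, 0], [1, 0.0145, 0.0503, -0.001, 0, 0, 0], [1, 0.0145, 0.0503, -0.001, 0, 0, 0], [1, 0.0145, 0.0503, -0.001, 0, 0, 0], [1, 0.0145, 0.0503, -0.001, 0, 0, 0], [1, 0.0145, 0.0503, -0.001, 0, 0, 0]]}}

```text
clock: 6.3
position: [0.5064, 0.0258, 0.1033]
ee_rot: [1.209, 1.209, -1.21]
force: [0.2, 0.2, -1.2]
width: 0.489
```

```bash
python3 - <<'E'
from bz import *
im=cam('wrist'); s=status.observe(); print(s['position'],s['width'],s['force'],yaw()); save(im,'w8z.png',(200,170,310,290),5); bezel_tool(im)
im=cam('side'); q=proj(im,[.507,.025,.1]).astype(int); save(im,'s8z.png',(q[0]-50,q[1]-45,q[0]+50,q[1]+30),7)
plan([0.507,0.0247,0.067],np.radians(-90))
E
```

```text
[0.50651017 0.02590104 0.10334445] 0.4875616218633654 [-0.43038718  0.56509106 -0.03667478] -90.01867030786221
bezel in tool y,z mm [ 1.98692554 -1.09169192] rms 1.5464192277498483
shift [0.0454 0.0005 0.0016] turn [-0.0003  0.0001 -0.0001] mm [36.3  0.4  1.3] rows 0.871666829205038 0.002657476749601074
```

View pics/w8z.png

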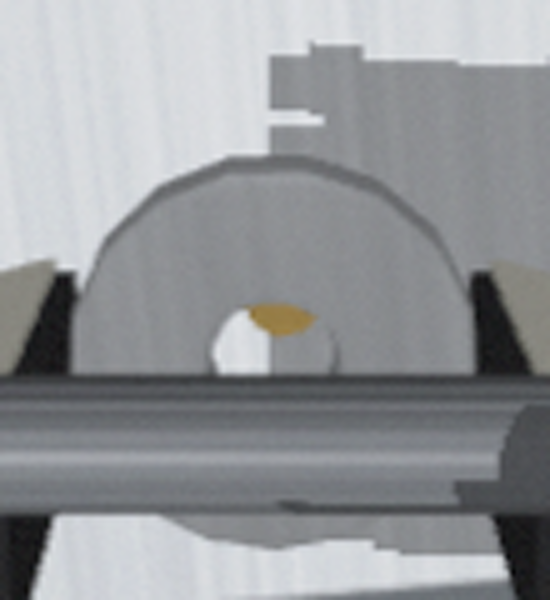

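View pics/s8z.png

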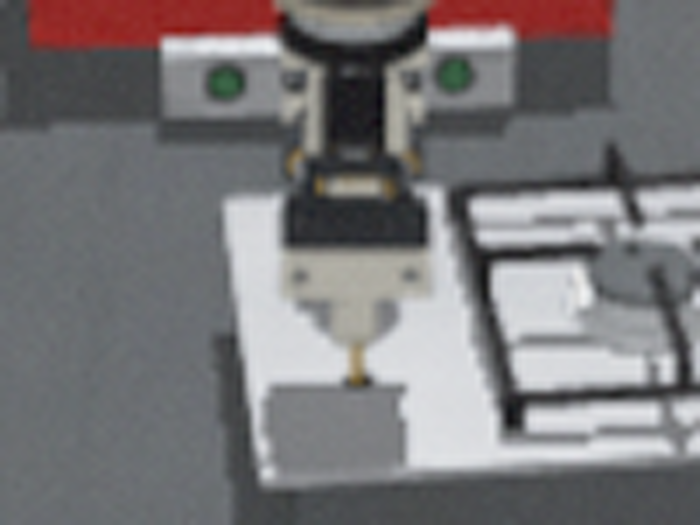

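```bash
python3 - <<'E'
from bz import *
cams.get_image('wrist')
im=cam('wrist'); s=status.observe(); print(s['position'],yaw()); b=bezel_tool(im)
px=im['pixels'].astype(int); m=(px[...,0]-px[...,2]>40); m[:225]=0; m[246:]=0; m[:,:235]=0; m[:,275:]=0
vs,us=np.nonzero(m); print(us.min(),us.max(),vs.min(),vs.max(),m.sum())
v=vs.max(); print('front point',ray(im,us[vs==v].mean(),v+.5,.095),'centre ~ +4.5..5mm x')
M=T(); bw=M[:3,3]+M[:3,1]*b[0]+M[:3,2]*b[1]; print('bezel world',bw)
for uu in (us.min()-.5,us.max()+.5): print(ray(im,uu,vs.min()+2,.095))
E
```

```text
[0.50677423 0.02602557 0.10329741] -90.01559130065792
bezel in tool y,z mm [ 1.90796369 -1.09016759] rms 0.7495575289655024
250 262 231 237 67
front point [0.50463786 0.02566655 0.095     ] centre ~ +4.5..5mm x
bezel world [0.50868249 0.02711522 0.10329768]
[0.50752361 0.0298732  0.095     ]
[0.5075246  0.02206975 0.095     ]
```

>>> {"api": "step_arm", "payload": {"rows": [[1, 0, 0.0007, 0.0016, 0, 0, 0], [1, 0, 0.0007, 0.0016, 0, 0, 0], [1, 0.01, 0.0007, 0.0016, 0, 0, 0], [1, 0.02, 0.0007, 0.0016, 0, 0, 0], [1, 0.03, 0.0007, 0.0016, 0, 0, 0], [1, 0.038, 0.0007, 0.0016, 0, 0, 0], [1, 0.044, 0.0007, 0.0016, 0, 0, 0], [1, 0.044, 0.0007, 0.0016, 0, 0, 0], [1, 0.044, 0.0007, 0.0016, 0, 0, 0]]}}

```text
clock: 7.25
position: [0.5072, 0.0247, 0.0675]
ee_rot: [1.209, 1.21, -1.21]
force: [0.1, 0.4, 0.4]
width: 0.487
```

```bash
python3 - <<'E'
from bz import *
im=cam('wrist'); s=status.observe(); print(s['position'],s['width'],s['force'],yaw()); save(im,'w9z.png',(200,170,310,290),5); bezel_tool(im)
E
```

```text
[0.50750433 0.02473028 0.06785222] 0.4907619038956246 [-0.0552056   0.04967862  0.04903068] -90.01868144346481
bezel in tool y,z mm [ 1.97008895 -0.90773343] rms 2.7133922381805595
```

View pics/w9z.png

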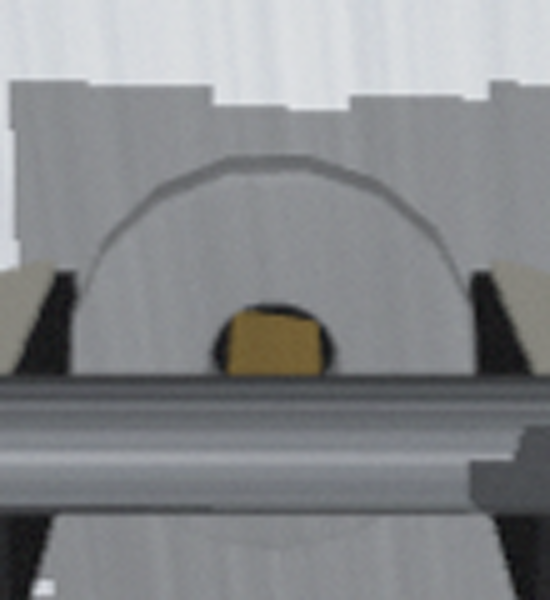

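The ring is around the spindle with a clear gap on both sides. Down another 2.2 mm, release and rise.

>>> {"api": "step_arm", "payload": {"rows": [[1, 0.0015, 0, 0, 0, 0, 0], [1, 0.0028, 0, 0, 0, 0, 0], [1, 0.0028, 0, 0, 0, 0, 0], [1, 0.0028, 0, 0, 0, 0, 0], [0, 0.0028, 0, 0, 0, 0, 0], [-0.3, 0.0028, 0, 0, 0, 0, 0], [-0.3, 0.0028, 0, 0, 0, 0, 0], [-0.3, 0.0028, 0, 0, 0, 0, 0], [-0.3, -0.02, 0, 0, 0, 0, 0], [-0.3, -0.06, 0, 0, 0, 0, 0], [-0.3, -0.09, 0, 0, 0, 0, 0], [-0.3, -0.09, 0, 0, 0, 0, 0]]}}

```text
clock: 8.3
position: [0.5102, 0.0252, 0.1443]
ee_rot: [1.213, 1.204, -1.204]
force: [1.6, 0.5, 0.1]
width: 0.652
```

```bash
python3 - <<'E'
from bz import *
im=cam('wrist'); s=status.observe(); print(s['position'],s['width'],s['force'],yaw()); save(im,'w10.png')
plan([0.43,0.0,0.2],np.radians(-90))
k=np.radians(-103)
plan([0.427,-0.249,0.09],k)
E
```

```text
[0.50926598 0.0249364  0.14231335] 0.6508063128250134 [-0.03994706  0.23675153 -0.53209509] -90.03654236662489
shift [-0.0726 -0.0987  0.0312] turn [-0.0006 -0.0004 -0.0048] mm [-58.1 -79.   25. ] rows 2.4258191385663506 0.04056644665154166
shift [ 0.0647 -0.1029  0.3425] turn [ 0.2161 -0.001  -0.0047] mm [ 51.8 -82.4 274. ] rows 6.9728331472991005 1.810975243682578
```

View pics/w10.png

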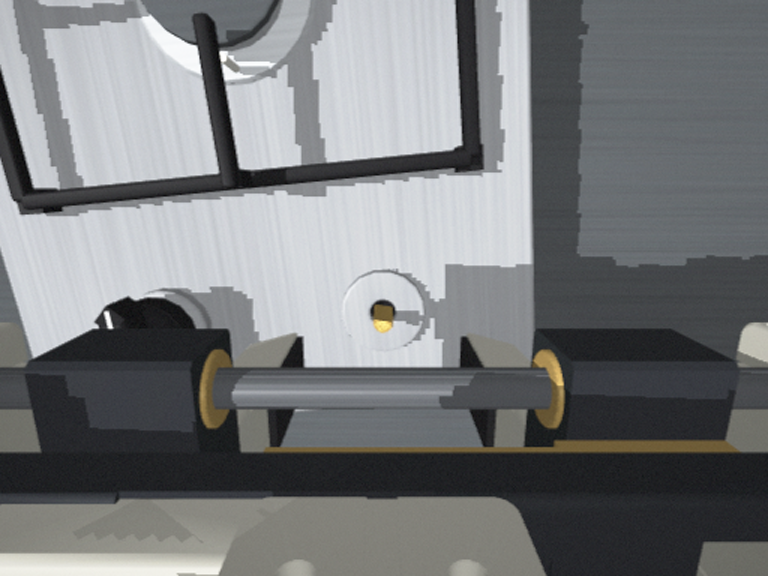

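The bezel lies flat around the spindle (ring at (384,310)). Next, a close look at the knob.

```bash
python3 - <<'E'
from bz import *
plan([0.364,-0.235,0.08],np.radians(-103))
E
```

```text
shift [ 0.0768 -0.1818  0.3251] turn [ 0.2161 -0.001  -0.0047] mm [  61.5 -145.4  260.1] rows 7.295533685194529 1.810975243682578
```

>>> {"api": "step_arm", "payload": {"rows": [[-0.3, 0.02, -0.02, 0.05, 0, 0, 0], [-0.8, 0.03, -0.06, 0.1, 0.05, 0, -0.005], [-0.8, 0.03, -0.1, 0.15, 0.1, 0, -0.005], [-0.8, 0.077, -0.182, 0.325, 0.216, 0, -0.005], [-0.8, 0.077, -0.182, 0.325, 0.216, 0, -0.005], [-0.8, 0.077, -0.182, 0.325, 0.216, 0, -0.005], [-0.8, 0.077, -0.182, 0.325, 0.216, 0, -0.005], [-0.8, 0.077, -0.182, 0.325, 0.216, 0, -0.005], [-0.8, 0.077, -0.182, 0.325, 0.216, 0, -0.005], [-0.8, 0.077, -0.182, 0.325, 0.216, 0, -0.005], [-0.8, 0.077, -0.182, 0.325, 0.216, 0, -0.005], [-0.8, 0.077, -0.182, 0.325, 0.216, 0, -0.005]]}}

```text
clock: 9.35
position: [0.3626, -0.234, 0.0783]
ee_rot: [1.37, 1.099, -1.376]
force: [0.7, 0.0, -0.9]
width: 0.903
```

```bash
python3 - <<'E'
from bz import *
cams.get_image('wrist')
im=cam('wrist'); np.savez('/tmp/w11',**im); s=status.observe(); print(s['position'],s['width'],yaw(),s['dq'].round(3)); save(im,'w11.png')
P=cloud(im)
k=P[(P[...,2]>0.030)&(P[...,2]<0.042)&(abs(P[...,0]-.43)<.05)&(abs(P[...,1]+.255)<.05)].astype(np.float32); print(len(k),k.mean(0)); print(cv2.minAreaRect(k[:,:2]))
g=cv2.cvtColor(im['pixels'],cv2.COLOR_RGB2GRAY)
m=(g>150)&(P[...,2]>.025)&(P[...,2]<.045)&(abs(P[...,0]-.43)<.04)&(abs(P[...,1]+.255)<.04)
vs,us=np.nonzero(m); W=np.array([ray(im,u,v,0.035) for u,v in zip(us,vs)]); c=W.mean(0); d=np.linalg.svd(W-c)[2][0]; print('line',len(us),c,np.degrees(np.arctan2(d[1],d[0])),np.ptp((W-c)@d))
E
```

```text
[ 0.36259716 -0.2341547   0.07845419] 0.8976200081878107 -102.84195830876484 [ 0.003 -0.002  0.005  0.001  0.002  0.     0.003]
1378 [ 0.42877388 -0.24998935  0.03399817]Traceback (most recent call last):
  File "<stdin>", line 5, in <module>
cv2.error: OpenCV(4.12.0) /io/opencv/modules/imgproc/src/convhull.cpp:143: error: (-215:Assertion failed) total >= 0 && (depth == CV_32F || depth == CV_32S) in function 'convexHull'
```

View pics/w11.png

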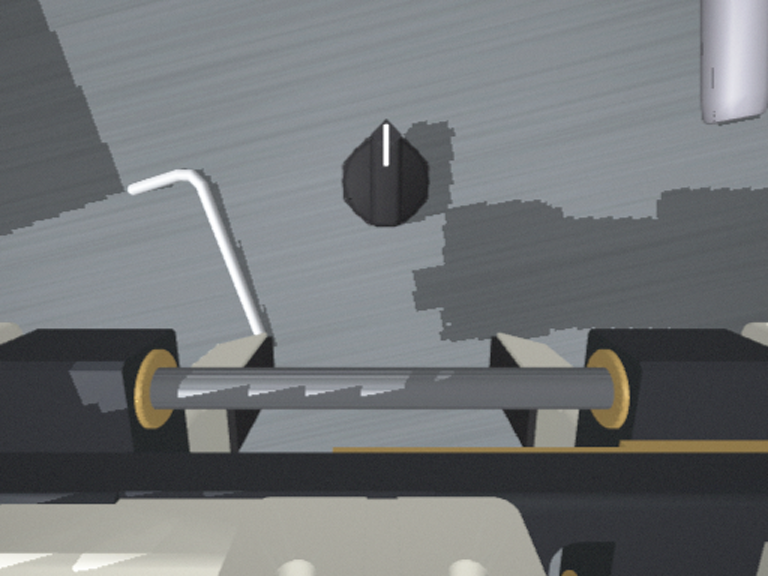

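```bash
python3 - <<'E'
from bz import *
im=dict(np.load('/tmp/w11.npz'))
P=cloud(im)
k=np.ascontiguousarray(P[(P[...,2]>0.030)&(P[...,2]<0.042)&(abs(P[...,0]-.43)<.05)&(abs(P[...,1]+.255)<.05)][:,:2]).astype(np.float32); r=cv2.minAreaRect(k); print(r)
g=cv2.cvtColor(im['pixels'],cv2.COLOR_RGB2GRAY)
m=(g>150)&(P[...,2]>.025)&(P[...,2]<.045)&(abs(P[...,0]-.43)<.04)&(abs(P[...,1]+.255)<.04)
vs,us=np.nonzero(m); W=np.array([ray(im,u,v,0.035) for u,v in zip(us,vs)]); c=W.mean(0); d=np.linalg.svd(W-c)[2][0]; print('line',len(us),c,np.degrees(np.arctan2(d[1],d[0])),np.ptp((W-c)@d))
# skirt outline: dark pixels near
mm=(g<75).astype(np.uint8); n,l,st,ce=cv2.connectedComponentsWithStats(mm); i=l[int(190/1.5),int(365/1.5)]; print(st[i])
u0=st[i][0]+(st[i][2]-1)/2; vb=st[i][1]+st[i][3]-.5
print('skirt left/right centre @z.017', ray(im,u0,120,.017)); print('width', np.linalg.norm(ray(im,st[i][0]-.5,120,.017)-ray(im,st[i][0]+st[i][2]-.5,120,.017)))
E
```

```text
((0.42970579862594604, -0.250105082988739), (0.013777896761894226, 0.0453806109726429), 77.48711395263672)
line 87 [ 0.44138657 -0.25272476  0.035     ] 167.36563798761594 0.016607030090334988
[ 229   80   58   71 2754]
skirt left/right centre @z.017 [ 0.42696986 -0.25004784  0.017     ]
width 0.04172693949243938
```

The knob's line points straight up the picture, (386,124)–(386,165): pointer yaw -12.6°, centre (0.4268,-0.2494).

```bash
python3 - <<'E'
from bz import *
plan([0.4266,-0.2504,0.06],np.radians(-102.6)); plan([0.4266,-0.2504,0.019],np.radians(-102.6))
E
```

```text
shift [0.0227 0.0826 0.002 ] turn [-0.004   0.0003  0.0045] mm [18.1 66.1  1.6] rows 1.6441870583430103 0.05071904661575491
shift [0.0739 0.0829 0.002 ] turn [-0.004   0.0003  0.0045] mm [59.1 66.3  1.6] rows 2.130796788863213 0.05071904661575491
```

>>> {"api": "step_arm", "payload": {"rows": [[-0.6, 0, 0.03, 0.002, -0.004, 0, 0.0045], [-0.3, 0, 0.06, 0.002, -0.004, 0, 0.0045], [-0.2, 0.02, 0.083, 0.002, -0.004, 0, 0.0045], [-0.2, 0.04, 0.083, 0.002, -0.004, 0, 0.0045], [-0.2, 0.06, 0.083, 0.002, -0.004, 0, 0.0045], [-0.2, 0.0735, 0.083, 0.002, -0.004, 0, 0.0045], [-0.2, 0.0735, 0.083, 0.002, -0.004, 0, 0.0045], [-0.2, 0.0735, 0.083, 0.002, -0.004, 0, 0.0045], [-0.2, 0.0735, 0.083, 0.002, -0.004, 0, 0.0045]]}}

```text
clock: 10.2
position: [0.4264, -0.2514, 0.0198]
ee_rot: [1.37, 1.095, -1.371]
force: [0.1, 0.8, 0.9]
width: 0.598
```

```bash
python3 - <<'E'
from bz import *
im=cam('wrist'); np.savez('/tmp/w12',**im); s=status.observe(); print(s['position'],s['width'],s['force'],yaw()); save(im,'w12.png'); print(T().round(4))
E
```

```text
[ 0.42650836 -0.25162863  0.02002878] 0.5975015120983592 [ 0.67721386 -0.40038046 -0.73581195] -102.7119954685479
[[ 6.000e-04  9.755e-01 -2.201e-01  4.265e-01]
 [-1.000e-03 -2.200e-01 -9.755e-01 -2.516e-01]
 [-1.000e+00  8.000e-04  8.000e-04  2.000e-02]
 [ 0.000e+00  0.000e+00  0.000e+00  1.000e+00]]
```

View pics/w12.png

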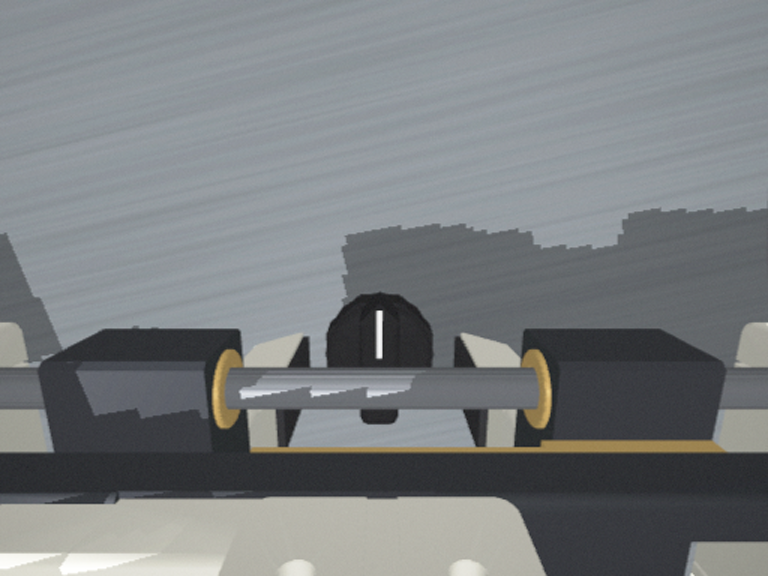

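The bar lies between the fingers, line at u≈380. Lower 1 mm and close with 50 N.

>>> {"api": "step_arm", "payload": {"rows": [[-0.2, 0.0012, 0, 0, 0, 0, 0], [0.3, 0.0012, 0, 0, 0, 0, 0], [0.5, 0.0012, 0, 0, 0, 0, 0], [1, 0.0012, 0, 0, 0, 0, 0], [1, 0.0012, 0, 0, 0, 0, 0], [1, 0.0012, 0, 0, 0, 0, 0], [1, 0.0012, 0, 0, 0, 0, 0], [1, 0.0012, 0, 0, 0, 0, 0], [1, 0.0012, 0, 0, 0, 0, 0], [1, 0.0012, 0, 0, 0, 0, 0], [1, 0.0012, 0, 0, 0, 0, 0], [1, 0.0012, 0, 0, 0, 0, 0]], "newtons": 50}}

```text
clock: 11.25
position: [0.4258, -0.2516, 0.0182]
ee_rot: [1.37, 1.096, -1.372]
force: [-0.6, 0.9, 0.8]
width: 0.145
```

```bash
python3 - <<'E'
from bz import *
im=cam('wrist'); np.savez('/tmp/w13',**im); s=status.observe(); print(s['position'],s['width']*92,s['force'],yaw()); save(im,'w13.png'); print(T().round(4))
E
```

```text
[ 0.42578302 -0.25165624  0.01822058] 13.161853906419351 [0.52208898 1.62487679 0.43343604] -102.74173516187629
[[-7.000e-04  9.754e-01 -2.206e-01  4.258e-01]
 [-4.000e-04 -2.206e-01 -9.754e-01 -2.517e-01]
 [-1.000e+00 -5.000e-04  6.000e-04  1.820e-02]
 [ 0.000e+00  0.000e+00  0.000e+00  1.000e+00]]
```

View pics/w13.png

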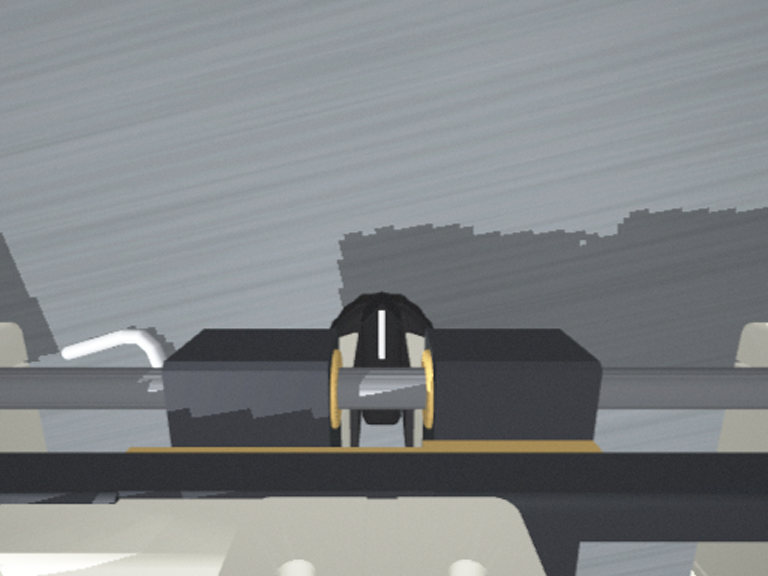

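```bash
cat > kb.py <<'E'
from bz import *
def tray(im,u,v,h):
    Tc=im['tool_from_camera']; K=im['camera_matrix']; d=Tc[:3,:3]@np.array([(u-K[0,2])/K[0,0],(v-K[1,2])/K[1,1],1]); o=Tc[:3,3]; return (o+d*(-h-o[0])/d[0])[1:]*1e3
def line(im,h,box):
    g=cv2.cvtColor(im['pixels'],cv2.COLOR_RGB2GRAY).astype(float); u0,v0,u1,v1=box
    w=np.clip(g[v0:v1,u0:u1]-90,0,None); vs,us=np.mgrid[v0:v1,u0:u1]
    W=np.array([tray(im,u,v,h) for u,v in zip(us.ravel(),vs.ravel())]); w=w.ravel(); c=(W*w[:,None]).sum(0)/w.sum(); d=W-c; C=(d*w[:,None]).T@d/w.sum(); e,V=np.linalg.eigh(C); a=V[:,1]*np.sign(V[0,1])
    print('line c (tool y,z)',c.round(2),'angle from tool y toward z deg',np.degrees(np.arctan2(a[1],a[0])).round(2),'len',np.sqrt(12*e[1]).round(2))
    return c
E
python3 - <<'E'
from kb import *
for n,h in (('w11',.035-.0785),('w12',.015),('w13',.0168)):
    im=dict(np.load(f'/tmp/{n}.npz')); print(n)
    line(im,h,(250,80,265,113) if n=='w11' else (247,202,260,242))
    if n=='w11':
        save(im,'w11z.png',(215,70,300,160),7)
    else: save(im,n+'z.png',(210,185,300,300),5)
E
```

```text
w11
line c (tool y,z) [82.45  0.7 ] angle from tool y toward z deg -0.12 len 18.84
w12
line c (tool y,z) [15.29 -1.86] angle from tool y toward z deg 0.12 len 17.07
w13
line c (tool y,z) [15.89 -1.09] angle from tool y toward z deg -0.08 len 17.0
```

View pics/w11z.png

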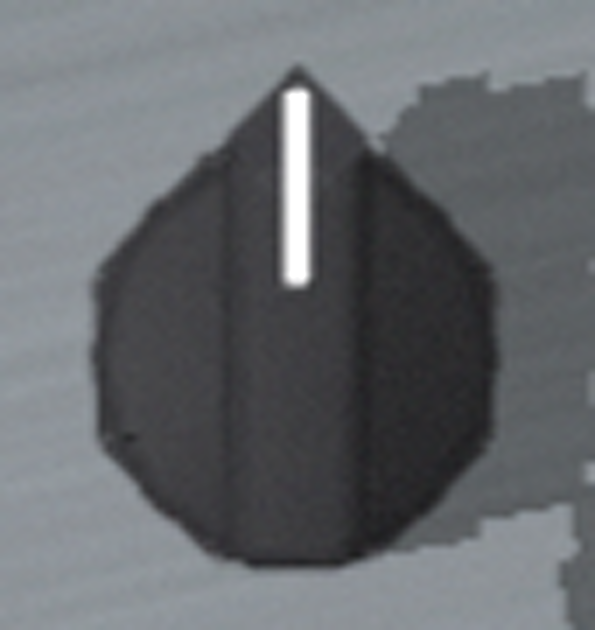

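View pics/w13z.png

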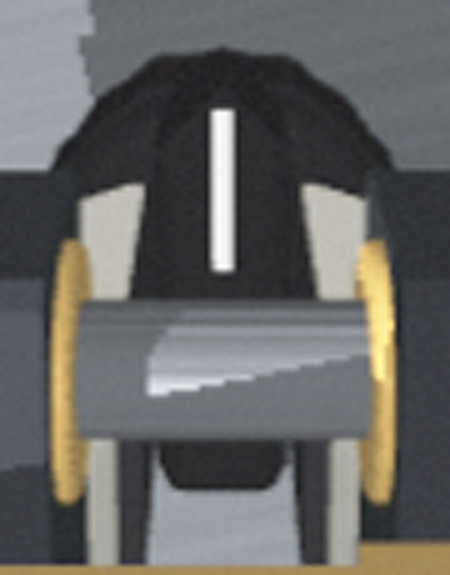

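```bash
python3 - <<'E'
from kb import *
im=dict(np.load('/tmp/w13.npz'))
for v in (107,272,490): print(v,tray(im,210+223/5-.4,185+v/5-.4,.0168))
for u in (158,288): print('rear corners',tray(im,210+u/5-.4,185+480/5-.4,.0168))
im=dict(np.load('/tmp/w11.npz'))
for v in (67,87,288,545,562): print(v,tray(im,215+297/7-.4,70+v/7-.4,-.0435))
for u,v in ((96,350),(496,350)): print('skirt',tray(im,215+u/7-.4,70+v/7-.4,-.0615))
E
```

```text
107 [24.58083932 -0.98412025]
272 [ 7.01521459 -0.98254246]
490 [-17.83957047  -0.98030995]
rear corners [-16.66092823  -7.89295077]
rear corners [-16.65024426   5.93125266]
67 [91.77780059  0.7588265 ]
87 [90.05954863  0.76303399]
288 [72.35542526  0.80638615]
545 [48.49941678  0.86480246]
562 [46.87043631  0.86879135]
skirt [ 66.90099846 -19.72530203]
skirt [66.90215977 21.45209705]
```

```bash
python3 - <<'E'
from kb import *
plan([.4434,.0338,.106],np.radians(-97.8)); plan([.4258,-.2517,.13])
E
```

```text
shift [-0.1099 -0.0573 -0.3528] turn [-0.0824  0.0005  0.0005] mm [ -87.9  -45.8 -282.3] rows 7.174266793907119 0.6902164217045682
shift [-1.397e-01 -0.000e+00  1.000e-04] turn [0. 0. 0.] mm [-1.118e+02 -0.000e+00  1.000e-01] rows 2.680561918901186 0.0
```

>>> {"api": "step_arm", "payload": {"rows": [[1, -0.02, 0, 0, 0, 0, 0], [1, -0.05, 0, 0, 0, 0, 0], [1, -0.09, 0, 0, -0.02, 0, 0], [1, -0.13, -0.01, -0.04, -0.05, 0, 0], [1, -0.13, -0.02, -0.09, -0.082, 0, 0], [1, -0.13, -0.03, -0.14, -0.082, 0, 0], [1, -0.13, -0.04, -0.19, -0.082, 0, 0], [1, -0.13, -0.05, -0.24, -0.082, 0, 0], [1, -0.13, -0.057, -0.29, -0.082, 0, 0], [1, -0.11, -0.057, -0.335, -0.082, 0, 0], [1, -0.11, -0.057, -0.353, -0.082, 0, 0], [1, -0.11, -0.057, -0.353, -0.082, 0, 0]]}}

```text
clock: 12.3
position: [0.4439, 0.0382, 0.1057]
ee_rot: [1.305, 1.146, -1.305]
force: [0.9, -0.1, -1.0]
width: 0.145
```

```bash
python3 - <<'E'
from kb import *
for i in range(4): cams.get_image('wrist')
im=cam('wrist'); np.savez('/tmp/w14',**im); s=status.observe(); print(s['position'],s['width']*92,s['force'],yaw(),s['dq'].round(3)); save(im,'w14.png'); 
line(im,.0168,(247,202,260,242))
f=dfit(im,[.509,.0257])
M=im['C']@np.linalg.inv(im['tool_from_camera']); p=M[:3,:3].T@(np.array([f[0]*1e-3,f[1]*1e-3,.095])-M[:3,3]); print('spindle in tool',p*1e3)
print('flat rel to tool y deg', np.degrees(f[2]*.1)-(yaw()+90))
E
```

```text
[0.44345999 0.03232433 0.10609833] 13.738983266302863 [-0.19150236 -0.45473644 -2.10695875] -97.95387458985847 [ 0.005 -0.001 -0.001 -0.003 -0.001  0.    -0.002]
line c (tool y,z) [15.97 -1.02] angle from tool y toward z deg -0.02 len 16.97
fit xy mm [509.1   25.77] deg -9.18 err 0.03699991647874384 brass px 187.078125
spindle in tool [10.96496283 66.0282162  -2.43349231]
flat rel to tool y deg -1.2225876860221945
```

View pics/w14.png

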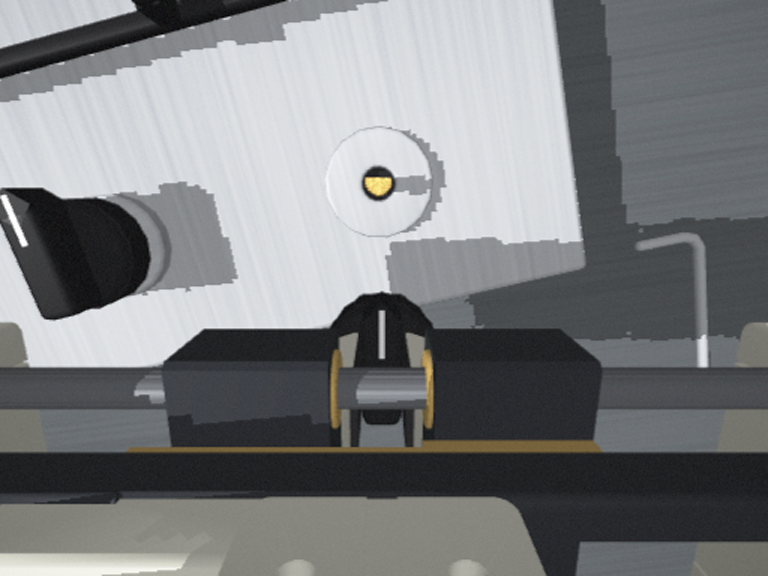

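Bezel ring lies around the spindle at (380,183), concentric, flat edge nearly level in the image (relative angle to the pointer ~1°). Move over the spindle with a small turn.

>>> {"api": "step_arm", "payload": {"rows": [[1, -0.02, 0, -0.0018, 0.008, 0, 0], [1, -0.02, 0.02, -0.0018, 0.008, 0, 0], [1, -0.02, 0.045, -0.0018, 0.008, 0, 0], [1, -0.02, 0.07, -0.0018, 0.008, 0, 0], [1, -0.02, 0.081, -0.0018, 0.008, 0, 0], [1, -0.02, 0.081, -0.0018, 0.008, 0, 0], [1, -0.02, 0.081, -0.0018, 0.008, 0, 0], [1, -0.02, 0.081, -0.0018, 0.008, 0, 0], [1, -0.02, 0.081, -0.0018, 0.008, 0, 0], [1, -0.02, 0.081, -0.0018, 0.008, 0, 0]]}}

```text
clock: 13.38
position: [0.5072, 0.0265, 0.1221]
ee_rot: [1.314, 1.138, -1.316]
force: [-0.6, -0.4, -1.2]
width: 0.148
```

```bash
python3 - <<'E'
from kb import *
for i in range(3): cams.get_image('top')
s=status.observe(); print(s['position'],s['width']*92,s['force'],s['ft_torque'],yaw(),s['dq'].round(3))
im=cam('side'); np.savez('/tmp/s15',**im); q=proj(im,[.507,.025,.1]).astype(int); save(im,'s15z.png',(q[0]-50,q[1]-45,q[0]+50,q[1]+30),7)
plan([.5078,.0249,.119],np.radians(-98.2))
E
```

```text
[0.50774623 0.02653759 0.12213744] 13.935192760230642 [ 1.04679569 -0.23343634 -1.46701817] [0.09639865 0.04123336 0.06321635] -98.29064217332511 [ 0.     0.004  0.001 -0.004 -0.001 -0.     0.   ]
shift [0.0039 0.0002 0.002 ] turn [-0.0016  0.0006  0.0005] mm [3.1 0.2 1.6] rows 0.08447380454296659 0.014579455694563944
```

View pics/s15z.png

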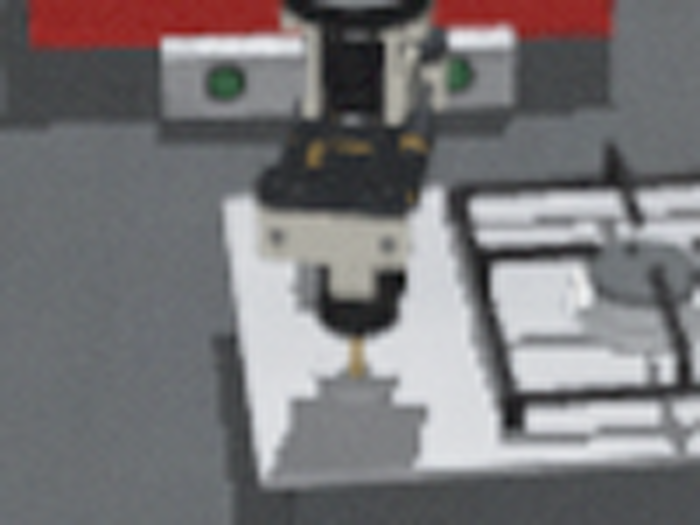

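>>> {"api": "step_arm", "payload": {"rows": [[1, 0, 0.0002, 0.002, 0, 0, 0], [1, 0.004, 0.0002, 0.002, 0, 0, 0], [1, 0.008, 0.0002, 0.002, 0, 0, 0], [1, 0.011, 0.0002, 0.002, 0, 0, 0], [1, 0.013, 0.0002, 0.002, 0, 0, 0], [1, 0.015, 0.0002, 0.002, 0, 0, 0], [1, 0.015, 0.0002, 0.002, 0, 0, 0]]}}

```text
clock: 14.17
position: [0.508, 0.0248, 0.1097]
ee_rot: [1.314, 1.137, -1.316]
force: [-0.3, -0.2, -1.6]
width: 0.148
```

```bash
python3 - <<'E'
from kb import *
s=status.observe(); print(s['position'],s['width']*92,s['force'],s['ft_torque'].round(3),yaw(),s['dq'].round(3))
E
```

```text
[0.50800344 0.02482784 0.10968797] 13.621456818899562 [-0.31096805 -0.24133498 -1.63642838] [ 0.005 -0.161 -0.011] -98.30164425972494 [ 0.001 -0.006 -0.    -0.005 -0.     0.007  0.003]
```

No contact force at about 3 mm inside the mouth. Continue in small steps towards home.

>>> {"api": "step_arm", "payload": {"rows": [[1, 0.003, 0, 0, 0, 0, 0], [1, 0.006, 0, 0, 0, 0, 0], [1, 0.008, 0, 0, 0, 0, 0], [1, 0.01, 0, 0, 0, 0, 0], [1, 0.01, 0, 0, 0, 0, 0]]}}

```text
clock: 14.58
position: [0.508, 0.0248, 0.1017]
ee_rot: [1.314, 1.137, -1.316]
force: [0.4, -0.5, -2.1]
width: 0.148
```

```bash
python3 - <<'E'
from kb import *
s=status.observe(); print(s['position'],s['width']*92,s['force'],s['ft_torque'].round(3),yaw(),s['dq'].round(3))
E
```

```text
[0.50798252 0.02479444 0.10173398] 13.61450849090965 [ 0.36324133 -0.52565563 -2.08495356] [ 0.038 -0.164  0.034] -98.30605569683375 [ 0.001 -0.004 -0.001 -0.004 -0.001  0.008  0.003]
```

>>> {"api": "step_arm", "payload": {"rows": [[1, 0.002, 0, 0, 0, 0, 0], [1, 0.0035, 0, 0, 0, 0, 0], [1, 0.005, 0, 0, 0, 0, 0], [1, 0.005, 0, 0, 0, 0, 0], [1, 0.005, 0, 0, 0, 0, 0]]}}

```text
clock: 15.0
position: [0.5081, 0.0249, 0.0982]
ee_rot: [1.315, 1.137, -1.316]
force: [0.1, 0.1, 3.2]
width: 0.149
```

```bash
python3 - <<'E'
from kb import *
s=status.observe(); print(s['position'],s['width']*92,s['force'],s['ft_torque'].round(3),yaw(),s['dq'].round(3))
im=cam('wrist'); line(im,.0168,(247,202,260,242)); save(im,'w16.png')
E
```

```text
[0.50806197 0.02485085 0.09821468] 13.667382520067676 [0.09084134 0.10010201 3.21376975] [0.014 0.09  0.034] -98.30439979174122 [ 0.002 -0.     0.    -0.001 -0.     0.    -0.001]
line c (tool y,z) [15.96 -1.03] angle from tool y toward z deg 0.01 len 16.98
```

View pics/w16.png

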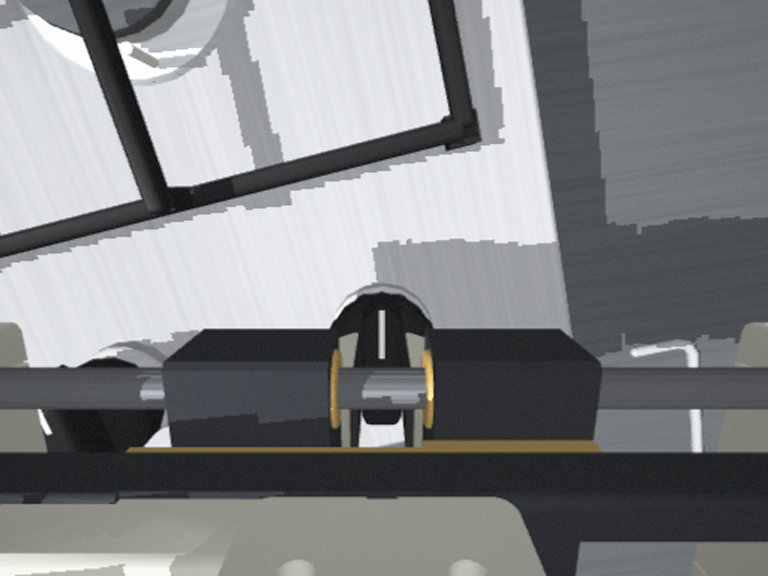

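Force rises by ~5 N right at the expected home height (spring preload). Now press to the stop, in small steps.

>>> {"api": "step_arm", "payload": {"rows": [[1, 0.001, 0, 0, 0, 0, 0], [1, 0.003, 0, 0, 0, 0, 0], [1, 0.005, 0, 0, 0, 0, 0], [1, 0.005, 0, 0, 0, 0, 0], [1, 0.005, 0, 0, 0, 0, 0]], "newtons": 60}}

```text
clock: 15.47
position: [0.5081, 0.0249, 0.0941]
ee_rot: [1.315, 1.137, -1.316]
force: [-2.0, -0.3, 6.1]
width: 0.146
```

>>> {"api": "step_arm", "payload": {"rows": [[1, 0.001, 0, 0, 0, 0, 0], [1, 0.002, 0, 0, 0, 0, 0], [1, 0.002, 0, 0, 0, 0, 0], [1, 0.002, 0, 0, 0, 0, 0]]}}

```text
clock: 15.8
position: [0.5082, 0.0249, 0.0929]
ee_rot: [1.315, 1.137, -1.315]
force: [-2.4, -0.8, 11.3]
width: 0.148
```

>>> {"api": "step_arm", "payload": {"rows": [[1, 0.001, 0, 0, 0, 0, 0], [1, 0.001, 0, 0, 0, 0, 0], [1, 0.001, 0, 0, 0, 0, 0]]}}

```text
clock: 16.05
position: [0.5083, 0.0249, 0.0927]
ee_rot: [1.315, 1.136, -1.315]
force: [-5.2, -0.3, 18.0]
width: 0.147
```

At the stop: z held at about 0.0928 (expected 0.093) while the force climbed past the 10 N spring to 18 N. Final checks.

```bash
python3 - <<'E'
from kb import *
for i in range(3):
    im=cam('wrist'); s=status.observe(); print(s['clock'],s['position'],s['width']*92,s['force'].round(1),s['ft_torque'].round(3),round(yaw(),2))
line(im,.0168,(247,202,260,242)); save(im,'w17z.png',(200,170,310,290),5)
im=cam('side'); q=proj(im,[.507,.025,.1]).astype(int); save(im,'s17z.png',(q[0]-50,q[1]-45,q[0]+50,q[1]+30),7); save(cam('top'),'t17.png')
E
```

```text
16.1 [0.50831509 0.02486592 0.09268609] 13.687525666810854 [-5.4 -0.2 18.4] [-0.07   1.156  0.067] -98.31
16.15 [0.50832684 0.02487443 0.09270152] 13.244026400397047 [-5.  -1.9 18.8] [-0.114  1.158  0.017] -98.31
16.2 [0.50832719 0.02491155 0.0927034 ] 13.713572102984617 [-5.  -1.9 18.1] [-0.139  1.158  0.022] -98.31
line c (tool y,z) [15.96 -1.03] angle from tool y toward z deg -0.02 len 16.98
```

View pics/w17z.png

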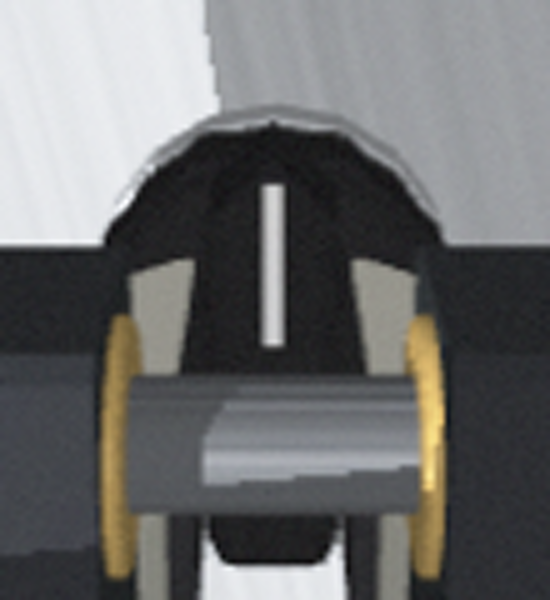

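View pics/s17z.png

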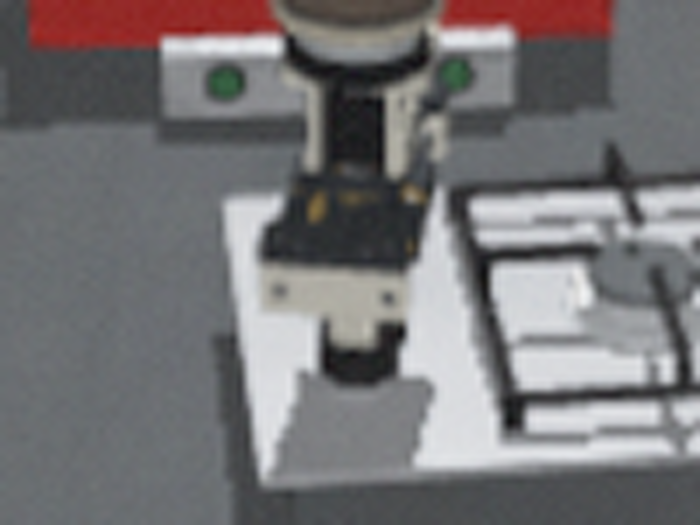

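View pics/t17.png

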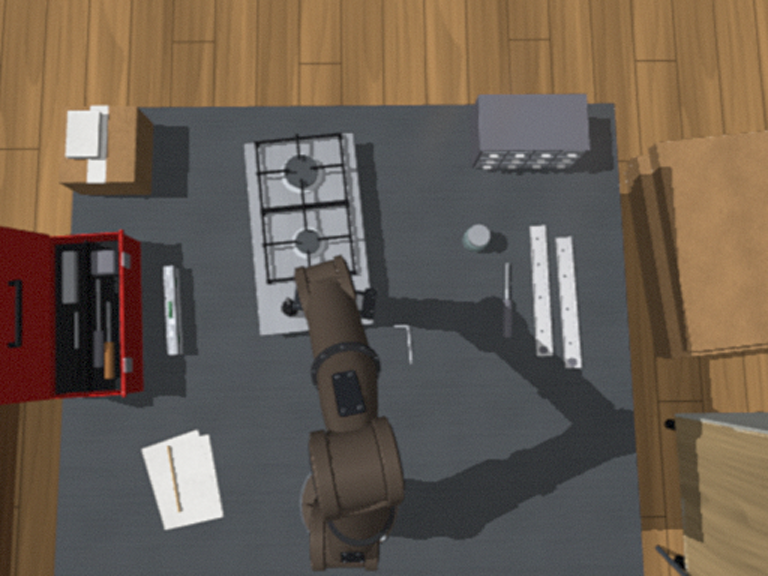

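The wrist view shows the bezel's rim around the skirt and the white line unmoved in the grip. The top view shows everything else where it was, with force steady at 18 N. Handing in.

```bash
python3 -c "
from cell import arm,status
print(arm.sign_off()); s=status.observe(); print(s['position'],s['force'])"
```

```text
the job is handed in; nothing more can be done
None
the job is handed in; nothing more can be done
```

The job is handed in at about 16 s, with the arm still holding the knob pressed in. The bezel went over the bare spindle and lies flat on the plate. The knob was gripped by its bar, turned to match the flat, pushed home, and pressed to the bottom of its travel.

- **Seating:** the 5 N spring force began at the expected home height. At the bottom the tool stopped at z 0.0927, against an expected 0.093, and the force rose past the 10 N spring to a steady 18 N.
- **Alignment:** no force showed while the knob slid on. The moment about the vertical stayed around 0.02–0.07 N m, against the 0.3 N m it takes to turn the valve. The knob had not moved in the grip.
- **Rest of the table:** in the last top view everything else looked to be where it lay.

**Disagreements:**
- My two readings of which way the flat faces differed by 1.4° (-7.8° and -9.2°); I used about -8.3°.
- The wrist camera's calibration was about 1 mm off along the jaws, which I corrected.
- A sideways force of about 5 N remains while pressing.
- I could not read the state again after handing in.

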